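Vent, unload and blow out the sample cup block

TASK

Vent the cup block first: push the valve lever over to its left side (as seen from the robot), hold it there for three seconds, then let it spring back to the middle. Then lift every steel cup straight up out of its pocket by the collar, never tipping a cup over, and nest the cups upright one in another on the round stack stand, the first one in the stand's seat. When the block is empty and all cups are stacked, push the lever over to its right side for three seconds to blow out the pockets and let it spring back; leave the red-capped bottle and the other things on the bench where they are.

Things in the scene. Friction and masses are not known exactly. Their poses are not given: they have to be found in the camera images.
- block: bolted-down aluminium holding block 90 (x) x 310 (y) x 50 mm high with four round pockets in a row along its own y axis, at y = -114, -38, +38, +114 mm from its centre; pockets 54 mm wide, 43 mm deep. Origin: centre of the underside. Its x axis points roughly ahead of the robot
- cup0: hollow steel cup, open on top, 72 mm high, 90 g: a cone (36 mm wide at the bottom, 52 at 44 mm height), then a shoulder and a straight collar 60 mm in outer diameter, 28 mm high, wall 2.5 mm; inner floor at 29 mm. In its pocket only the collar stands out, from 1 mm above the block's top. Origin: centre of the underside, z up the axis. Starts in the pocket at y = -114 mm. Three or four of cup0..cup3 are present
- cup1: a cup like cup0, from the pocket at y = -38 mm. A cup nested in another stands on its inner floor, 29 mm higher than it, with 1.5 to 3 mm play all round
- cup2: a cup like cup0, in the pocket at y = +38 mm
- cup3: a cup like cup0, in the pocket at y = +114 mm
- stand: loose steel stack stand, 0.8 kg: round foot 120 mm wide, with an upright ring seat, 60 mm outer and 55 mm inner diameter, rim at 60 mm height, floor inside at 17 mm. The first cup's cone drops in until it stands on that floor (cup underside 17 mm above the stand's). Origin: centre of the underside, z up. It stands to one side of the block, the valve to the other, either way round
- valve: valve fixed to the bench: base plate 100 x 100 x 8 mm, grey housing 62 x 62 mm up to 52 mm height, with an upright lever. Origin: centre of the underside; its y axis points to its left as seen from the robot, along which the lever swings
- lever (a joint): angle of the valve lever: 0 upright in the middle (spring-centred), +0.6 rad fully over to the valve's left (+y of the valve), -0.6 rad fully to its right. Pivot along the valve's x axis, 40 mm above the bench over the valve's origin. Spring 0.6 N m/rad (about 4 N at the knob when fully over); it counts as pushed over beyond 0.42 rad
- lever_knob (a point): centre of the black ball knob, 28 mm wide, at the lever's end, 95 mm from the pivot (135 mm above the bench when upright); the rod below it is 12 mm thick
- red_bottle: bystander: white bottle with red screw cap, 45 mm wide, 88 mm high; origin at the centre of the underside
There are look-alikes about, which are no part of the job. Leave any orange look-alike of the cup1 alone.

How it is judged (in metres and radians):
On the way, in this order (a step that is already met when the one before it is completed fails the run):
1. with all cups still in their pockets, the lever is held over to the left (beyond 0.42 rad) for 2 s (value of joint lever above 0.42 rad and z of each of cup0, cup1, cup2, cup3 in the frame of block below 0.013 m and x of cup0 in the frame of block between -0.01 and 0.01 m and x of cup1 in the frame of block between -0.01 and 0.01 m and x of cup2 in the frame of block between -0.01 and 0.01 m and x of cup3 in the frame of block between -0.01 and 0.01 m), for 2 s.
2. the lever is back in the middle, the cups still in their pockets (value of joint lever between -0.08 and 0.08 rad and z of each of cup0, cup1, cup2, cup3 in the frame of block below 0.013 m and x of cup0 in the frame of block between -0.01 and 0.01 m and x of cup1 in the frame of block between -0.01 and 0.01 m and x of cup2 in the frame of block between -0.01 and 0.01 m and x of cup3 in the frame of block between -0.01 and 0.01 m), for 0.3 s.
3. all cups are nested upright in one stack on the stand, the lever in the middle (horizontal distance between each of cup0, cup1, cup2, cup3 and stand below 0.01 m and angle between each of cup0, cup1, cup2, cup3's own z axis and vertical below 0.08 rad and z of cup0 in the frame of stand between 0.012 and 0.11 m and linear speed of each of cup0, cup1, cup2, cup3, stand below 0.03 m/s and z of cup1 in the frame of stand between 0.012 and 0.11 m and z of cup2 in the frame of stand between 0.012 and 0.11 m and z of cup3 in the frame of stand between 0.012 and 0.11 m and angle between stand's own z axis and vertical below 0.06 rad and height (world z) of stand between -0.01 and 0.01 m and value of joint lever between -0.08 and 0.08 rad), for 0.4 s.
4. with all cups stacked, the lever is held over to the right (beyond 0.42 rad) for 2 s (value of joint lever below -0.42 rad and horizontal distance between each of cup0, cup1, cup2, cup3 and stand below 0.01 m and angle between each of cup0, cup1, cup2, cup3's own z axis and vertical below 0.08 rad and z of cup0 in the frame of stand between 0.012 and 0.11 m and linear speed of each of cup0, cup1, cup2, cup3, stand below 0.03 m/s and z of cup1 in the frame of stand between 0.012 and 0.11 m and z of cup2 in the frame of stand between 0.012 and 0.11 m and z of cup3 in the frame of stand between 0.012 and 0.11 m and angle between stand's own z axis and vertical below 0.06 rad and height (world z) of stand between -0.01 and 0.01 m), for 2 s.
At the end, for the whole second after the job is handed in: Every cup stands in the stack on the stand, fully nested, within 10 mm of the stand's axis and upright within 0.08 rad, at rest; the stand stands flat on the bench; the lever is back within 0.08 rad of the middle (all of step 3); the robot touches nothing.
It fails at once if the red-capped bottle is shoved more than 4 cm, or tipped (distance of red_bottle from where it was at the start of the episode above 0.04 m or angle between red_bottle's own z axis and vertical above 0.6 rad).
It fails at once if a cup is tipped over (more than 0.6 rad) (angle between any of cup0, cup1, cup2, cup3's own z axis and vertical above 0.6 rad).
Of cup0, cup1, cup2, cup3 only 3 to 4 are there at a start; the rules pass over those that are not, and their reading is None.
At some moment in a run one of stand may be knocked a few centimetres aside while the robot is not near it.
It also fails if it takes over 210 s, if anything falls off the work surface, if the arm or the gripper's body presses on something with over 40 N, if the wrist force passes 120 N, or if a joint passes its speed limit or range.

ROBOT

A 6-joint arm with a two-finger parallel gripper is mounted at the origin on the work surface; the furniture and walls round the work are solid. World frame = base frame: x ahead of the robot, y to its left, z up, the work surface at z = 0. Lengths are in mm, angles in rad, forces in N, time in s.
With the tool pointing down it reaches from about 300 to 775 mm from the base axis. Payload 14.6 kg.
Tool frame: the origin (TCP) lies midway between the tips of the shut fingers; the grasp point (between the pads) lies 19 mm behind it (manip.grip_point_offset is the distance from the TCP to the grasp point, in mm); x points along the fingers, z is the direction in which the jaws open and shut, and the axes are right-handed (so a half turn about x gives the same grasp; the last joint's range is limited). The gripper opens to 94 mm and grips with 3 to 60 N. Pads are 16 mm wide; open, the fingers measure 119 mm over their backs; the gripper's body (75 mm by 177 mm) begins 78 mm behind the grasp point.
Start: joints at [-1.265, 0.3, 1.521, -0, 1.321, -0.067], TCP at [200.316, -512.214, 205.446] pointing down, gripper open.
Joint ranges: [-3.03, 3.03], [-0.79, 2.21], [0.23, 2.52], [-1.04, 4.18], [0, 3.07], [-2.55, 2.55]. Speed limits (rad/s): [2.22, 2.22, 2.57, 3.14, 3.14, 3.14].

INTERFACE

Orientations are given as [roll, pitch, yaw] about the fixed x, y, z axes, in that order (R = Rz(yaw) Ry(pitch) Rx(roll)).
In Python, from cell import manip, camera, calibration, order gives the robot as it stands.
- The arm moves only by the tool jog_arm, never from a script. Its arguments are lists of equal length, an entry for each row: "turn": the turn, a rotation vector about the tool's x, y, z in degrees, a list of three; "dp": the shift along the tool's x, y, z in cm, a list of three; "gripper": the closure, from 0 (fully open) to 1 (shut). In form: {"turn": [[ax, ay, az], ...], "dp": [[tx, ty, tz], ...], "gripper": [gripper, ...]}. A call has 1 to 8 rows; each row shifts and turns the pose as measured when the row begins, along the tool's axes as they then stand; what a row does not reach is not made up. A row lasts 1/8 s, in which the tool goes at most 62.5 mm and 10.7 degrees, less where a joint would pass 70% of its speed; a pose out of reach is approached as far as the arm can. A call is refused whole if a number of a shift passes 6.25 or a number of a turn 10.7, either way. A call with a gripper value outside its range is refused whole. The fingers move at their own pace and stop on an object; "grip_force" is the grip in N (left out, the last holds). Time passes only in rows, so rows that do not move let the fingers close. It gives the time, the measured TCP pose, the force and the opening at its end, in the units of the state.
- manip.read_state(): the state, without advancing time (a new reading comes with each control period).
- camera(name): name is "scene" or "top" or "wrist"; returns (picture, depth): 400x640x3 uint8, red, green, blue; 400x640 float32, mm along the optical axis (not along the pixel's ray), 0 where there is no reading.
- calibration(name): a dict with "K" (3x3 intrinsics, pixels), "world_from_camera" (4x4, takes a point from camera to world coordinates). Camera axes: x right, y down, z forward; pixel columns grow to the right and rows downward; lengths in mm; the calibration is good to about 2 mm. A picture is of the moment at which its call begins: read the wrist's pose just before it. calibration takes no time and is no camera call; for the wrist camera it gives the pose at the moment of the call.
- order.sign_off(): hands the job in, once; it reports no verdict.
The state is a dict: "clock": time; "joints": joint angles; "qd": joint speeds; "effort": joint torques, N m; "eef_pos": TCP position; "eef_rot": TCP orientation; "wrist_force": force on the tool from outside, world axes, zero at the start; "moment": the same for the moment, N m; "finger_gap": finger opening in mm.
Only numpy, scipy, OpenCV 4.12 (cv2) and the standard library are available. Lean on these libraries where they do the work, as an engineer would, in place of code of your own. Each camera call takes 0.05 s, during which the arm holds its last target.

## Working session

There is one attempt and no reset: what is moved stays moved. The work goes in short steps, Python scripts to look and compute and a tool call to move; the robot and the scene stay as the last step left them, time stands still between calls to the robot, and variables do not carry over. Pictures are saved under pics/ and viewed, and the job is handed in when it is done.

Besides the shell and the picture viewer there is one more tool, called after "Emit:" by a JSON object that holds its "fn" and its "kwargs", one argument or row to a line. jog_arm: Moves the arm, as the interface text tells. Its arguments: {"type":"object","properties":{"turn":{"type":"array","items":{"type":"array","items":{"type":"number"}}},"dp":{"type":"array","items":{"type":"array","items":{"type":"number"}}},"gripper":{"type":"array","items":{"type":"number"}},"grip_force":{"type":"number"}},"required":["turn","dp","gripper"]}

```bash
ls; mkdir -p pics; cat > h.py <<'E'
import numpy as np, cv2
from cell import manip, camera, calibration, order
from scipy.spatial.transform import Rotation as R
def snap(n,f):
    c=calibration(n); p,d=camera(n); cv2.imwrite('pics/'+f+'.png',p[:,:,::-1]); np.savez('pics/'+f,p=p,d=d,K=c['K'],T=c['world_from_camera']); return p,d,np.array(c['K']),np.array(c['world_from_camera'])
def load(f):
    z=np.load('pics/'+f+'.npz'); return z['p'],z['d'],z['K'],z['T']
def cloud(d,K,T):
    v,u=np.mgrid[:d.shape[0],:d.shape[1]]
    P=np.stack([(u-K[0,2])/K[0,0]*d,(v-K[1,2])/K[1,1]*d,d],-1)
    return P@T[:3,:3].T+T[:3,3]
def plane(u,v,z,K,T):
    r=T[:3,:3]@np.array([(u-K[0,2])/K[0,0],(v-K[1,2])/K[1,1],1]); return T[:3,3]+r*(z-T[2,3])/r[2]
E
python3 - <<'E'
from h import *
print(manip.read_state())
for n in ['scene','top','wrist']:
    p,d,K,T=snap(n,n+'0'); print(n,K.tolist(),T.round(3).tolist())
E
```

```text
pics
{'clock': 0.0, 'joints': array([-1.26460220e+00,  3.00479201e-01,  1.52160165e+00, -3.65135287e-05,
        1.32068981e+00, -6.65911231e-02]), 'qd': array([-0.00036718, -0.00036102, -0.0001327 , -0.00015177,  0.00101667,
        0.0014399 ]), 'effort': array([ 1.29954356e-04, -5.31808734e+01, -3.52736843e+01,  7.08307000e-02,
        2.43933045e-02, -8.85335999e-05]), 'eef_pos': array([ 200.22729583, -511.96902284,  204.87318712]), 'eef_rot': array([3.10501522, 1.56961779, 1.9070132 ]), 'wrist_force': array([ 0.38344056, -0.08498046, -0.04722134]), 'moment': array([ 0.02999905, -0.03386231, -0.04268115]), 'finger_gap': 94.01892674895149}
scene [[457.45169212692457, 0.0, 322.2311155210425], [0.0, 457.45169212692457, 199.6880744203536], [0.0, 0.0, 1.0]] [[0.907, -0.216, 0.361, -79.401], [-0.42, -0.478, 0.771, -1084.01], [0.006, -0.851, -0.525, 802.007], [0.0, 0.0, 0.0, 1.0]]
top [[461.0001511914525, 0.0, 323.1978105840672], [0.0, 461.0001511914525, 200.3649170711719], [0.0, 0.0, 1.0]] [[-0.014, -0.994, 0.104, 303.847], [-1.0, 0.014, -0.0, -64.266], [-0.001, -0.104, -0.995, 1150.701], [0.0, 0.0, 0.0, 1.0]]
wrist [[296.09049456821157, 0.0, 320.737194584], [0.0, 296.09049456821157, 197.61222122583777], [0.0, 0.0, 1.0]] [[0.364, -0.905, -0.221, 263.856], [-0.931, -0.354, -0.085, -487.961], [-0.002, 0.237, -0.972, 385.021], [0.0, 0.0, 0.0, 1.0]]
```

View pics/scene0.png

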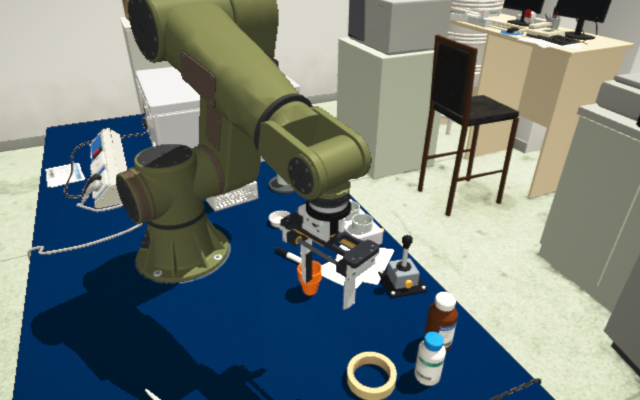

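View pics/top0.png

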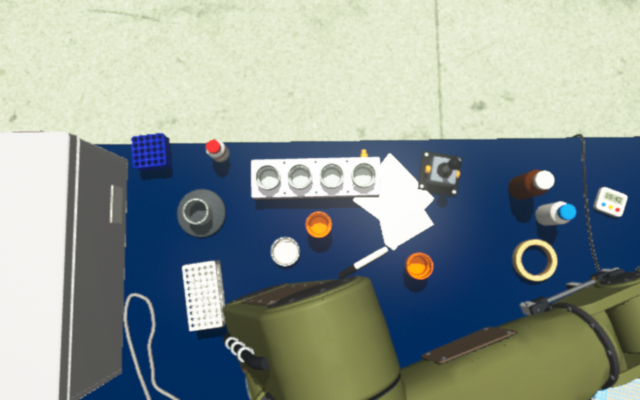

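View pics/wrist0.png

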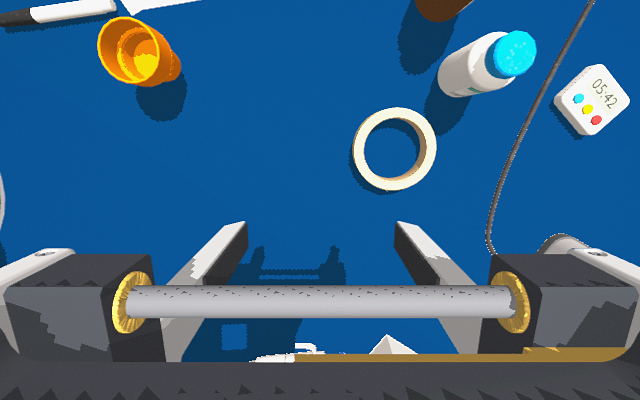

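```bash
python3 - <<'E'
from h import *
p,d,K,T=load('top0'); C=cloud(d,K,T)
big=cv2.resize(p[130:300,160:480],None,fx=2.5,fy=2.5,interpolation=cv2.INTER_CUBIC); cv2.imwrite('pics/topz.png',big[:,:,::-1])
for n,u,v in [('block',366,160),('blk',253,196),('pad',441,172),('stand',185,225),('knob',452,166),('redcap',213,146),('cup',268,165)]:
    print(n,C[v,u].round(1))
# height mask
z=C[...,2]
print(T[:3,3])
sub=z[150:205,245:385]
m=((z>38)&(z<62)).astype(np.uint8); m[:, :245]=0; m[:,390:]=0; m[205:]=0;m[:145]=0
n,l,s,c=cv2.connectedComponentsWithStats(m)
for i in range(1,n):
    if s[i,4]>150:
        q=np.argwhere(l==i)[:,::-1].astype(np.float32); print(s[i],cv2.minAreaRect(q))
m=((z>66)&(z<92)).astype(np.uint8); m[205:]=0
n,l,s,c=cv2.connectedComponentsWithStats(m)
for i in range(1,n):
    if 20<s[i,4]<3000:
        P=C[l==i]; print(s[i],P.min(0).round(),P.max(0).round(),P.mean(0).round())
# stand
Q=C[185:245,170:232].reshape(-1,3)
for a,b in [(3,25),(45,75)]:
    S=Q[(Q[:,2]>a)&(Q[:,2]<b)]; print('stand',len(S),S.min(0).round(1),S.max(0).round(1),np.median(S[:,2]))
Q=C[150:200,410:475].reshape(-1,3)
for a,b in [(4,14),(46,60),(100,170)]:
    S=Q[(Q[:,2]>a)&(Q[:,2]<b)]; print('valve',len(S),S.min(0).round(1),S.max(0).round(1),S.mean(0).round(1))
E
```

```text
block [ 515.8 -169.2   51.5]
blk [432.2 104.2  50.8]
pad [ 483.2 -348.4   55.2]
stand [367.1 278.2  11.3]
knob [ 482.  -350.7  142.5]
redcap [547.3 192.4  88.5]
cup [503.3  65.5  71.5]
[ 303.84680475  -64.26638654 1150.70090459]
[ 252  157  129   41 3208] ((315.7610778808594, 177.22647094726562), (37.5479850769043, 128.40713500976562), 88.66777801513672)
[321 165  23  21 158] ((332.0, 175.0), (22.0, 20.0), 0.0)
[206 139  18  18 215] [527. 174.  66.] [566. 210.  92.] [546. 190.  82.]
[113 154   7  51 253] [414. 419.  66.] [532. 426.  92.] [473. 423.  79.]
[287 163  26  26 121] [446. -39.  66.] [506.  20.  82.] [476. -10.  76.]
[320 163  25  25 117] [ 447. -114.   66.] [505. -58.  82.] [477. -86.  76.]
[351 162  26  25 121] [ 448. -190.   66.] [ 506. -131.   82.] [ 480. -162.   76.]
[255 164  26  26 129] [446.  37.  66.] [505.  96.  84.] [476.  66.  76.]
[519 172  17  25 122] [ 420. -564.   66.] [ 476. -528.   92.] [ 443. -536.   79.]
[552 202  15   3  32] [ 399. -632.   67.] [ 405. -603.   87.] [ 402. -615.   80.]
stand 1695 [318.9 166.2   3. ] [467.7 319.2  24.8] 13.450555401158226
stand 165 [368.5 208.8  45. ] [426.2 269.4  64. ] 57.10944081594744
valve 710 [ 422.7 -426.5    4. ] [ 545.9 -281.1   13.8] [ 479.6 -344.7    7.2]
valve 506 [ 454.6 -386.6   46.3] [ 523.8 -323.    59.9] [ 484.7 -352.2   52.2]
valve 132 [ 475.8 -370.3  101.7] [ 500.8 -344.3  152.6] [ 487.3 -355.4  142.1]
```

View pics/topz.png

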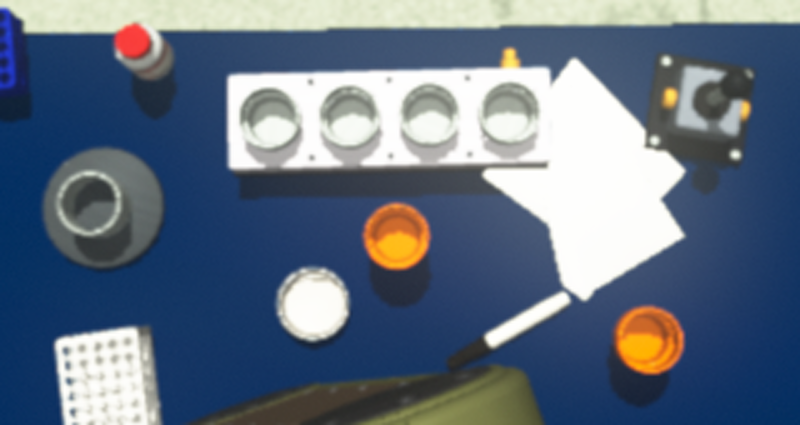

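```bash
cat >> h.py <<'E'
def plan(target,yaw_axis=None,maxmm=58):
    """target TCP xyz; yaw_axis: desired jaw (tool z) direction angle in world (rad), pointing down. prints total dp in tool axes(after-turn ignored) """
    s=manip.read_state(); p=np.array(s['eef_pos']); Rm=R.from_euler('xyz',s['eef_rot']).as_matrix()
    x=np.array([0,0,-1.]); 
    if yaw_axis is None: Rt=Rm
    else:
        z=np.array([np.cos(yaw_axis),np.sin(yaw_axis),0])
        if z@Rm[:,2]<0: z=-z
        Rt=np.stack([x,np.cross(z,x),z],1)
    rv=R.from_matrix(Rm.T@Rt).as_rotvec(degrees=True)
    D=np.array(target)-p
    print('clk',round(s['clock'],2),'pos',p.round(1),'jawdir',np.degrees(np.arctan2(Rm[1,2],Rm[0,2])).round(1),'tilt',Rm[:,0].round(3),'F',np.array(s['wrist_force']).round(1),'gap',round(s['finger_gap'],1))
    print('turn total',rv.round(2),'dp cm now-axes',(Rm.T@D/10).round(2),'after turn axes',(Rt.T@D/10).round(2))
E
python3 - <<'E'
from h import *
p,d,K,T=load('top0')
hsv=cv2.cvtColor(p,cv2.COLOR_RGB2HSV)
m=((p.max(2)<75)&(p[...,2].astype(int)-p[...,0]<35)).astype(np.uint8)
w=np.zeros_like(m); w[150:202,412:475]=1; m&=w
cv2.imwrite('pics/m.png',cv2.resize(m[140:210,400:480]*255,None,fx=6,fy=6)); cv2.imwrite('pics/v.png',cv2.resize(p[140:210,400:480,::-1],None,fx=8,fy=8,interpolation=cv2.INTER_CUBIC))
plan([487,-353,190],np.pi/2-0.15)
E
```

```text
clk 0.15 pos [ 200.3 -512.   205. ] jawdir -68.6 tilt [-0.     0.001 -1.   ] F [ 0.5 -0.  -0.1] gap 93.8
turn total [ 2.996e+01 -5.000e-02  1.000e-02] dp cm now-axes [ 1.51 32.5  -4.36] after turn axes [  1.5   25.97 -20.01]
```

View pics/v.png

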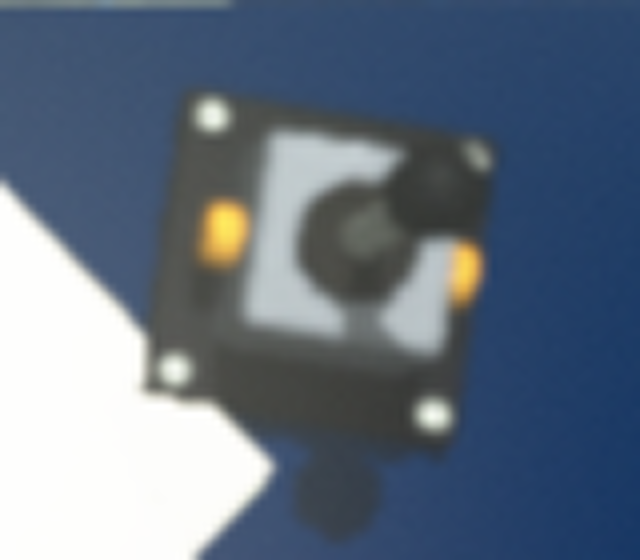

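```bash
python3 - <<'E'
from h import *
p,d,K,T=load('top0')
s=np.array([[212,115],[175,368],[434,414],[478,155]])/8+[400,140]-.4
W=np.array([plane(u,v,9,K,T) for u,v in s]);print(W.round(1),W.mean(0).round(1), (W[0]-W[3]).round(1),(W[1]-W[2]).round(1))
for a in (W[0]-W[3],W[1]-W[2]): print(np.degrees(np.arctan2(a[1],a[0]))-90)
print(plane(400+434/8,140+188/8,138,K,T))
E
```

```text
[[ 537.2 -324.8    9. ]
 [ 457.1 -310.3    9. ]
 [ 441.5 -390.4    9. ]
 [ 523.2 -407.9    9. ]] [ 489.7 -358.3    9. ] [14. 83.  0.] [15.6 80.2  0. ]
-9.560348126143538
-11.034153171149299
[ 488.35866205 -357.22463412  138.        ]
```

```bash
python3 - <<'E'
from h import *
plan([489,-358,200],np.radians(79.7))
E
```

```text
clk 0.15 pos [ 200.3 -512.   205. ] jawdir -68.6 tilt [-0.     0.001 -1.   ] F [ 0.5 -0.  -0.1] gap 93.8
turn total [ 3.166e+01 -5.000e-02  1.000e-02] dp cm now-axes [ 0.51 32.5  -3.83] after turn axes [  0.5   25.65 -20.32]
```

Emit:
{"fn": "jog_arm", "kwargs": {
  "turn": [
    [10.5,0,0],
    [10.5,0,0],
    [10.5,0,0],
    [0,0,0]
  ],
  "dp": [
    [0,5,0],
    [0,5,0],
    [0,5,-2],
    [0,5,-4]
  ],
  "gripper": [0.53,0.53,0.53,0.53]
}}

```text
clock: 0.65
eef_pos: [401.0, -435.9, 204.1]
eef_rot: [-2.312, 1.569, 2.209]
wrist_force: [-0.1, -0.0, -0.9]
finger_gap: 57.4
```

```bash
python3 - <<'E'
from h import *
plan([489,-358,180],np.radians(79.7))
E
```

```text
clk 0.65 pos [ 401.  -435.9  204.1] jawdir -101.0 tilt [-0.001  0.002 -1.   ] F [-0.1 -0.  -0.9] gap 57.4
turn total [-0.67 -0.09  0.1 ] dp cm now-axes [ 2.41  7.16 -9.32] after turn axes [ 2.41  7.26 -9.24]
```

Emit:
{"fn": "jog_arm", "kwargs": {
  "turn": [
    [-0.7,0,0],
    [0,0,0],
    [0,0,0]
  ],
  "dp": [
    [0,3.6,-4.6],
    [1.2,3.6,-4.6],
    [1.2,0,0]
  ],
  "gripper": [0.53,0.53,0.53]
}}

```text
clock: 1.02
eef_pos: [494.1, -353.6, 179.0]
eef_rot: [-2.452, 1.568, 2.086]
wrist_force: [-0.3, -0.3, 0.3]
finger_gap: 44.3
```

```bash
python3 - <<'E'
from h import *
plan([489,-358,117],np.radians(79.7))
snap('wrist','w1'); snap('scene','s1')
E
```

```text
clk 1.02 pos [ 494.1 -353.6  179. ] jawdir -100.0 tilt [-0.001  0.002 -1.   ] F [-0.3 -0.3  0.3] gap 44.3
turn total [ 0.27 -0.11  0.09] dp cm now-axes [ 6.2  -0.42  0.54] after turn axes [ 6.2  -0.42  0.53]
```

View pics/w1.png

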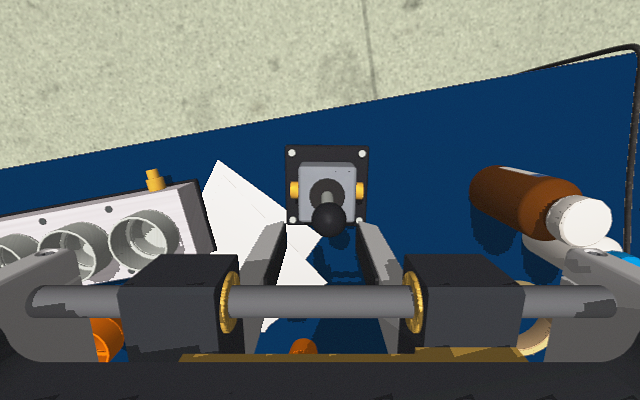

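View pics/s1.png

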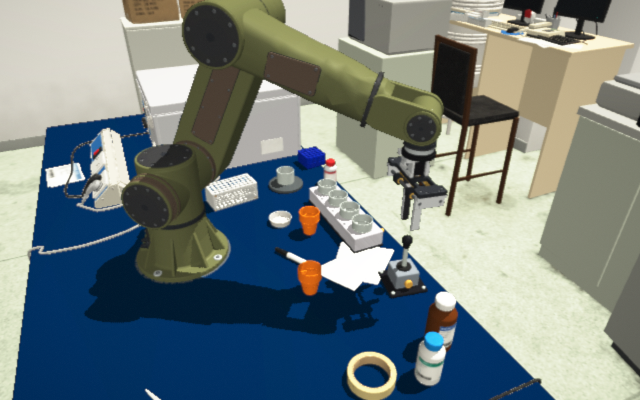

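```bash
python3 - <<'E'
from h import *
p,d,K,T=load('w1')
print(plane(329,219,135,K,T), plane(327,190,52,K,T))
p,d,K,T=load('s1'); print(plane(406.5,240.5,135,K,T))
E
```

```text
[ 489.10804826 -359.85786075  135.        ] [ 494.43145482 -360.71193609   52.        ]
[ 486.34924001 -359.5626749   135.        ]
```

Emit:
{"fn": "jog_arm", "kwargs": {
  "turn": [
    [0.3,0,0],
    [0,0,0]
  ],
  "dp": [
    [3.1,-0.3,0.4],
    [3.1,0,0]
  ],
  "gripper": [0.53,0.53]
}}

```text
clock: 1.38
eef_pos: [486.6, -362.2, 117.7]
eef_rot: [1.079, 1.57, -0.678]
wrist_force: [1.0, -0.0, 0.2]
finger_gap: 44.1
```

```bash
python3 - <<'E'
from h import *
u=np.array([-np.sin(-.18),np.cos(.18),0])
plan(np.array([489,-358,117])+54*u,np.radians(79.7))
E
```

```text
clk 1.38 pos [ 486.6 -362.2  117.7] jawdir -100.7 tilt [ 0. -0. -1.] F [ 1.  -0.   0.2] gap 44.1
turn total [-0.4   0.01 -0.02] dp cm now-axes [ 0.07  0.12 -5.86] after turn axes [ 0.07  0.16 -5.86]
```

Emit:
{"fn": "jog_arm", "kwargs": {
  "turn": [
    [-0.4,0,0],
    [0,0,0],
    [0,0,0],
    [0,0,0]
  ],
  "dp": [
    [0,0,-2],
    [0,0,-2],
    [0,0,-1.7],
    [0,0,0]
  ],
  "gripper": [0.53,0.53,0.53,0.53]
}}

```text
clock: 1.88
eef_pos: [495.9, -304.6, 119.6]
eef_rot: [0.197, 1.569, -1.556]
wrist_force: [-2.1, -4.2, -4.8]
finger_gap: 44.2
```

```bash
python3 - <<'E'
from h import *
u=np.array([-np.sin(-.18),np.cos(.18),0])
plan(np.array([489,-358,117])+54*u,np.radians(79.7))
s=snap('wrist','w2'); snap('scene','s2'); snap('top','t2')
E
```

```text
clk 1.88 pos [ 495.9 -304.6  119.6] jawdir -100.4 tilt [ 0.    -0.002 -1.   ] F [-2.1 -4.2 -4.8] gap 44.2
turn total [-0.14  0.1  -0.02] dp cm now-axes [ 0.26  0.28 -0.02] after turn axes [ 0.26  0.28 -0.02]
```

View pics/w2.png

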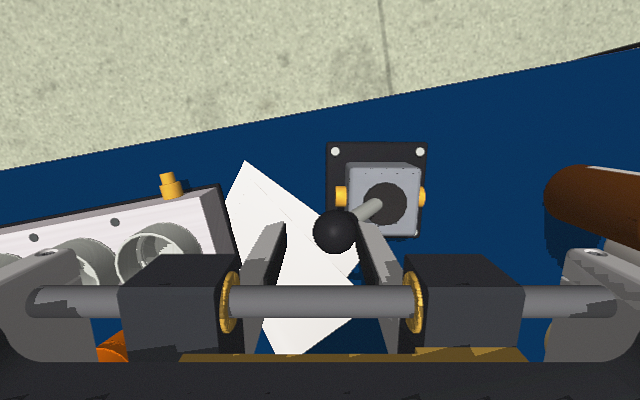

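View pics/s2.png

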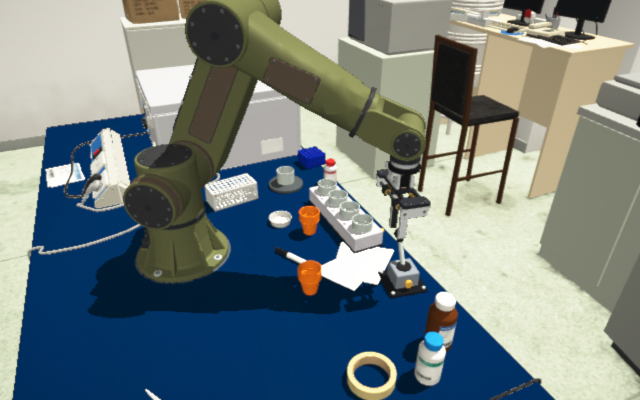

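```bash
python3 - <<'E'
from h import *
p,d,K,T=load('w2')
u=np.array([np.sin(.18),np.cos(.18),0])
k=plane(334,231,122,K,T); print(k,(k-[488,-359,0])@u)
E
```

```text
[ 497.36446789 -314.01296274  122.        ] 45.9367295618641
```

Emit:
{"fn": "jog_arm", "kwargs": {
  "turn": [
    [0,0,0],
    [0,0,0],
    [0,0,0],
    [0,0,0],
    [0,0,0],
    [0,0,0],
    [0,0,0],
    [0,0,0]
  ],
  "dp": [
    [0,0,0],
    [0,0,0],
    [0,0,0],
    [0,0,0],
    [0,0,0],
    [0,0,0],
    [0,0,0],
    [0,0,0]
  ],
  "gripper": [0.53,0.53,0.53,0.53,0.53,0.53,0.53,0.53]
}}

```text
clock: 3.02
eef_pos: [495.8, -307.0, 120.1]
eef_rot: [0.715, 1.568, -1.041]
wrist_force: [-1.5, -2.8, 0.7]
finger_gap: 44.1
```

Emit:
{"fn": "jog_arm", "kwargs": {
  "turn": [
    [0,0,0],
    [0,0,0],
    [0,0,0],
    [0,0,0],
    [0,0,0],
    [0,0,0],
    [0,0,0],
    [0,0,0]
  ],
  "dp": [
    [0,0,-0.3],
    [0,0,0],
    [0,0,-0.1],
    [0,0,0],
    [0,0,0],
    [0,0,-0.1],
    [0,0,0],
    [0,0,0]
  ],
  "gripper": [0.53,0.53,0.53,0.53,0.53,0.53,0.53,0.53]
}}

```text
clock: 4.03
eef_pos: [496.4, -302.1, 119.0]
eef_rot: [0.264, 1.569, -1.492]
wrist_force: [-0.8, -4.9, -2.8]
finger_gap: 44.1
```

Emit:
{"fn": "jog_arm", "kwargs": {
  "turn": [
    [0,0,0],
    [0,0,0],
    [0,0,0],
    [0,0,0],
    [0,0,0],
    [0,0,0],
    [0,0,0],
    [0,0,0]
  ],
  "dp": [
    [0,0,-0.1],
    [0,0,0],
    [0,0,-0.1],
    [0,0,0],
    [0,0,0],
    [0,0,-0.1],
    [0,0,0],
    [0,0,0]
  ],
  "gripper": [0.53,0.53,0.53,0.53,0.53,0.53,0.53,0.53]
}}

```text
clock: 5.03
eef_pos: [496.6, -299.7, 118.2]
eef_rot: [0.009, 1.568, -1.747]
wrist_force: [-0.6, -5.2, -3.3]
finger_gap: 44.5
```

```bash
python3 - <<'E'
from h import *
plan([487,-361,120],np.radians(79.7))
s=snap('wrist','w3')
E
```

```text
clk 5.03 pos [ 496.6 -299.7  118.2] jawdir -100.6 tilt [-0.001 -0.003 -1.   ] F [-0.6 -5.2 -3.3] gap 44.5
turn total [-0.34  0.18 -0.  ] dp cm now-axes [-0.16  0.19  6.21] after turn axes [-0.18  0.15  6.21]
```

View pics/w3.png

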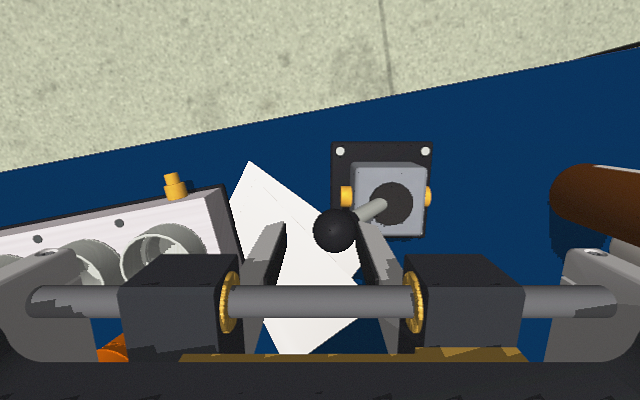

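Emit:
{"fn": "jog_arm", "kwargs": {
  "turn": [
    [0,0,0],
    [0,0,0],
    [0,0,0],
    [0,0,0],
    [0,0,0],
    [0,0,0],
    [0,0,0]
  ],
  "dp": [
    [0,0.1,2],
    [0,0,2],
    [0,0,1.8],
    [0,0,0],
    [0,0,0],
    [0,0,0],
    [0,0,0]
  ],
  "gripper": [0.53,0.53,0.53,0.3,0.2,0.2,0.2]
}}

```text
clock: 5.95
eef_pos: [486.5, -360.1, 118.7]
eef_rot: [0.362, 1.57, -1.395]
wrist_force: [-0.3, -0.4, -0.6]
finger_gap: 74.6
```

```bash
python3 - <<'E'
from h import *
plan([489,-359,120],np.radians(79.7))
p,d,K,T=snap('wrist','w4'); snap('top','t4')
E
```

```text
clk 5.95 pos [ 486.5 -360.1  118.7] jawdir -100.6 tilt [ 0.    -0.001 -1.   ] F [-0.3 -0.4 -0.6] gap 74.6
turn total [-0.34  0.06 -0.02] dp cm now-axes [-0.13  0.23 -0.15] after turn axes [-0.13  0.23 -0.15]
```

View pics/w4.png

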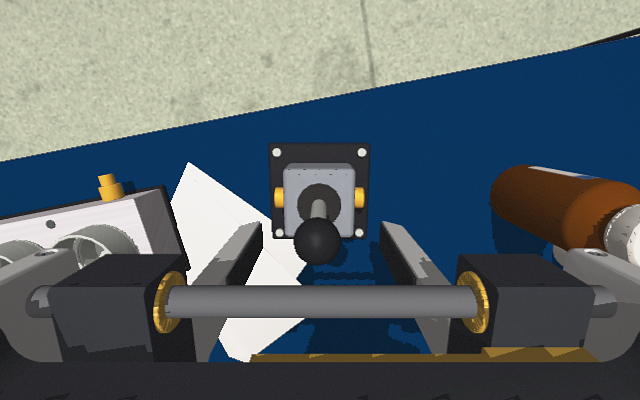

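View pics/t4.png

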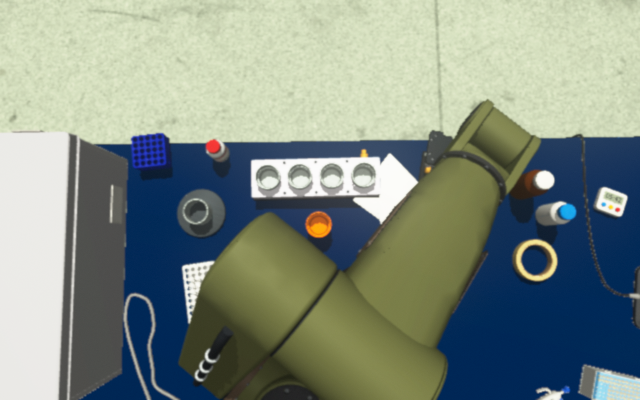

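```bash
python3 - <<'E'
from h import *
for f in ['top0','t4']:
    p,d,K,T=load(f); C=cloud(d,K,T); z=C[...,2]
    m=((z>38)&(z<90)).astype(np.uint8); m[:, :245]=0; m[:,390:]=0; m[205:]=0;m[:157]=0
    ctr=cv2.minAreaRect(np.argwhere(m)[:,::-1].astype(np.float32))
    print(ctr, plane(*ctr[0],50,K,T).round(1))
    m=((z>62)&(z<92)).astype(np.uint8); m[205:]=0; m[:155]=0; m[:,:245]=0; m[:,390:]=0
    n,l,s,c=cv2.connectedComponentsWithStats(m); pts=[]
    for i in range(1,n):
        if s[i,4]>60:
            q=np.argwhere(l==i)[:,::-1].astype(np.float32); (u,v),r=cv2.minEnclosingCircle(q); pts.append(plane(u,v,79,K,T)); print(r*2.33)
    pts=np.array(sorted(pts,key=lambda a:-a[1])); print(pts.round(1))
    a=np.polyfit(pts[:,1],pts[:,0],1); print(a, 'yaw',np.degrees(-a[0]), pts.mean(0))
plan([478,-162,130],0.0)
E
```

```text
((315.7610778808594, 177.22647094726562), (37.5479850769043, 128.40713500976562), 88.66777801513672) [475.7 -47.1  50. ]
29.986255350112916
29.861726598739626
30.444224376678466
30.499142618179324
[[ 474.3   65.6   79. ]
 [ 475.2  -10.    79. ]
 [ 475.9  -84.8   79. ]
 [ 476.1 -160.4   79. ]]
[-7.93837446e-03  4.75013519e+02] yaw 0.4548353526961472 [475.38971415 -47.38941492  79.        ]
((315.7451477050781, 177.17913818359375), (37.51942825317383, 128.42999267578125), 88.58557891845703) [475.8 -47.1  50. ]
30.09220989227295
30.059218950271607
30.301170301437377
30.245392122268676
[[ 474.5   65.8   79. ]
 [ 475.1  -10.1   79. ]
 [ 475.7  -84.8   79. ]
 [ 476.2 -160.5   79. ]]
[-7.3108570e-03  4.7504071e+02] yaw 0.418881250676249 [475.38722227 -47.39693209  79.        ]
clk 6.05 pos [ 486.5 -360.1  118.7] jawdir -100.6 tilt [ 0.    -0.001 -1.   ] F [-0.7 -0.7  0.1] gap 75.1
turn total [ 7.936e+01  3.000e-02 -6.000e-02] dp cm now-axes [ -1.15  -4.49 -19.32] after turn axes [ -1.13 -19.81   0.85]
```

Emit:
{"fn": "jog_arm", "kwargs": {
  "turn": [
    [0,0,0],
    [10.5,0,0],
    [10.5,0,0],
    [10.5,0,0],
    [10.5,0,0],
    [10.5,0,0],
    [10.5,0,0],
    [10.5,0,0]
  ],
  "dp": [
    [-4,0,0],
    [-3,0,0],
    [0,0,0],
    [0,0,-2],
    [0,-2,-2],
    [0,-2,-2],
    [0,-2,0],
    [0,-3,0]
  ],
  "gripper": [0.1,0,0,0,0,0,0,0]
}}

```text
clock: 7.05
eef_pos: [484.2, -236.2, 190.9]
eef_rot: [1.947, 1.569, -1.123]
wrist_force: [1.1, -0.2, -0.1]
finger_gap: 94.1
```

```bash
python3 - <<'E'
from h import *
plan([476,-161.5,130],np.radians(0.5)); print(manip.read_state()['joints'].round(2))
E
```

```text
clk 7.05 pos [ 484.2 -236.2  190.9] jawdir -175.9 tilt [ 0.001 -0.001 -1.   ] F [ 1.1 -0.2 -0.1] gap 94.1
turn total [ 3.63 -0.03 -0.07] dp cm now-axes [ 6.08 -7.52  0.28] after turn axes [ 6.09 -7.48  0.75]
[-0.52  0.29  1.57 -0.    1.28  2.55]
```

Emit:
{"fn": "jog_arm", "kwargs": {
  "turn": [
    [-10.6,0,0],
    [-10.6,0,0],
    [-10.6,0,0],
    [-10.6,0,0],
    [-10.6,0,0],
    [-10.6,0,0],
    [-10.6,0,0],
    [-10.6,0,0]
  ],
  "dp": [
    [0,0,0],
    [0,0,0],
    [0,0,0],
    [0,0,0],
    [0,0,0],
    [0,0,0],
    [0,0,0],
    [0,0,0]
  ],
  "gripper": [0,0,0,0,0,0,0,0]
}}

```text
clock: 8.05
eef_pos: [484.3, -232.8, 192.2]
eef_rot: [0.878, 1.568, -0.688]
wrist_force: [-0.0, -0.0, 0.5]
finger_gap: 94.0
```

Emit:
{"fn": "jog_arm", "kwargs": {
  "turn": [
    [-10.6,0,0],
    [-10.6,0,0],
    [-10.6,0,0],
    [-10.6,0,0],
    [-10.6,0,0],
    [-10.6,0,0],
    [-10.6,0,0],
    [-10.6,0,0]
  ],
  "dp": [
    [0,0,0],
    [0,0,0],
    [0,0,0],
    [0,0,0],
    [0,0,0],
    [0,0,0],
    [0,0,0],
    [0,0,0]
  ],
  "gripper": [0,0,0,0,0,0,0,0]
}}

```text
clock: 9.05
eef_pos: [484.6, -231.3, 193.0]
eef_rot: [-0.534, 1.567, -0.6]
wrist_force: [-0.6, -0.7, 0.2]
finger_gap: 94.1
```

```bash
python3 - <<'E'
from h import *
plan([476,-161.5,130],np.radians(0.5)); print(manip.read_state()['joints'].round(2))
E
```

```text
clk 9.05 pos [ 484.6 -231.3  193. ] jawdir -3.8 tilt [ 0.003 -0.002 -1.   ] F [-0.6 -0.7  0.2] gap 94.1
turn total [-4.28  0.2   0.13] dp cm now-axes [ 6.28  6.92 -1.34] after turn axes [ 6.3   6.99 -0.8 ]
[-0.51  0.28  1.58 -0.    1.28 -0.45]
```

```bash
python3 - <<'E'
from h import *
p,d,K,T=load('t4'); C=cloud(d,K,T)
hsv=cv2.cvtColor(p,cv2.COLOR_RGB2HSV)
m=(hsv[...,1]>120)&(hsv[...,0]<35)&(hsv[...,2]>120)
m[:145]=0;m[165:]=0;m[:,350:380]&=True; m[:,:350]=0; m[:,380:]=0
print(np.argwhere(m)[:,::-1].tolist()); print(C[m].round(0))
E
```

```text
[[362, 150], [363, 150], [364, 150], [365, 150], [362, 151], [363, 151], [364, 151], [365, 151], [362, 152], [363, 152], [364, 152], [365, 152], [361, 153], [362, 153], [363, 153], [364, 153], [365, 153], [366, 153], [361, 154], [362, 154], [363, 154], [364, 154], [365, 154], [366, 154], [367, 154], [361, 155], [362, 155], [363, 155], [364, 155], [365, 155], [366, 155], [367, 155], [361, 156], [362, 156], [363, 156], [364, 156], [365, 156], [366, 156]]
[[ 546. -162.   27.]
 [ 545. -164.   30.]
 [ 545. -167.   30.]
 [ 545. -169.   29.]
 [ 543. -162.   27.]
 [ 542. -164.   31.]
 [ 543. -167.   30.]
 [ 543. -170.   28.]
 [ 540. -162.   30.]
 [ 540. -164.   32.]
 [ 541. -167.   28.]
 [ 540. -169.   30.]
 [ 544. -162.    1.]
 [ 538. -162.   30.]
 [ 538. -165.   28.]
 [ 537. -167.   32.]
 [ 538. -169.   27.]
 [ 539. -172.   23.]
 [ 536. -160.   27.]
 [ 535. -162.   30.]
 [ 534. -164.   35.]
 [ 535. -167.   32.]
 [ 534. -169.   36.]
 [ 534. -171.   33.]
 [ 535. -174.   31.]
 [ 533. -160.   27.]
 [ 532. -162.   31.]
 [ 533. -164.   30.]
 [ 532. -166.   33.]
 [ 533. -169.   28.]
 [ 532. -171.   33.]
 [ 533. -174.   28.]
 [ 531. -159.   27.]
 [ 530. -162.   30.]
 [ 530. -164.   30.]
 [ 529. -166.   35.]
 [ 529. -169.   34.]
 [ 530. -171.   32.]]
```

Emit:
{"fn": "jog_arm", "kwargs": {
  "turn": [
    [-4.2,0.2,0],
    [0,0,0],
    [0,0,0]
  ],
  "dp": [
    [1.5,3.5,-0.7],
    [1.5,3.5,0],
    [0,0,0]
  ],
  "gripper": [0,0,0]
}}

```text
clock: 9.43
eef_pos: [479.4, -159.1, 162.3]
eef_rot: [-1.332, 1.568, -1.319]
wrist_force: [0.1, 0.5, 0.5]
finger_gap: 93.9
```

```bash
python3 - <<'E'
from h import *
plan([476,-161.5,130],np.radians(0.5))
snap('wrist','w5')
E
```

```text
clk 9.43 pos [ 479.4 -159.1  162.3] jawdir 0.7 tilt [ 0.001 -0.003 -1.   ] F [0.1 0.5 0.5] gap 93.9
turn total [0.24 0.04 0.16] dp cm now-axes [ 3.24 -0.22 -0.35] after turn axes [ 3.23 -0.23 -0.34]
```

View pics/w5.png

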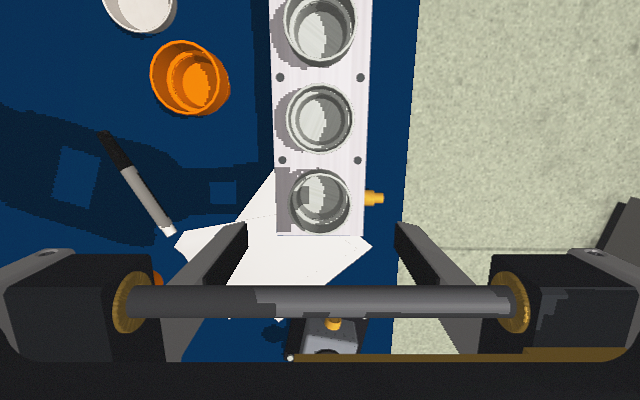

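```bash
python3 - <<'E'
from h import *
p,d,K,T=load('w5'); C=cloud(d,K,T); z=C[...,2]
m=((z>62)&(z<92)).astype(np.uint8); m[235:]=0; m[:,:275]=0; m[:,380:]=0
n,l,s,c=cv2.connectedComponentsWithStats(m)
for i in range(1,n):
    if s[i,4]>60:
        q=np.argwhere(l==i)[:,::-1].astype(np.float32); (u,v),r=cv2.minEnclosingCircle(q); P=C[l==i]; print(u,v,r,plane(u,v,79,K,T).round(1),P.min(0).round(),P.max(0).round())
top=(np.abs(z-79)<4)&(m>0)
E
```

```text
319.5 24.423076629638672 40.65396499633789 [476.5 -13.1  79. ] [447. -40.  62.] [506.  11.  82.]
318.670166015625 118.23689270019531 35.86274719238281 [476.6 -85.6  79. ] [ 448. -116.   62.] [506. -57.  82.]
319.05548095703125 202.42335510253906 32.702232360839844 [ 477.8 -160.4   79. ] [ 448. -191.   62.] [ 507. -132.   82.]
```

Emit:
{"fn": "jog_arm", "kwargs": {
  "turn": [
    [0.2,0,0],
    [0,0,0],
    [0,0,0],
    [0,0,0]
  ],
  "dp": [
    [3.5,-0.2,-0.3],
    [3.5,0,0],
    [2.5,0,0],
    [0,0,0]
  ],
  "gripper": [0,0,0,0],
  "grip_force": 20
}}

```text
clock: 9.98
eef_pos: [479.0, -166.8, 68.5]
eef_rot: [-0.726, 1.561, -0.719]
wrist_force: [-0.7, -0.0, -0.1]
finger_gap: 93.9
```

```bash
python3 - <<'E'
from h import *
plan([477,-161.3,57],np.radians(0.5))
E
```

```text
clk 9.97 pos [ 479.  -166.8   68.5] jawdir 0.4 tilt [ 0.007 -0.006 -1.   ] F [-0.7 -0.  -0.1] gap 93.9
turn total [-0.13  0.4   0.36] dp cm now-axes [ 1.15  0.56 -0.21] after turn axes [ 1.15  0.55 -0.2 ]
```

Emit:
{"fn": "jog_arm", "kwargs": {
  "turn": [
    [-0.1,0.4,0.4],
    [0,0,0],
    [0,0,0]
  ],
  "dp": [
    [0.6,0.5,-0.2],
    [0.6,0,0],
    [0,0,0]
  ],
  "gripper": [0,0,0]
}}

```text
clock: 10.35
eef_pos: [478.3, -162.8, 58.5]
eef_rot: [-0.115, 1.568, -0.107]
wrist_force: [0.0, 0.4, -0.3]
finger_gap: 93.9
```

```bash
python3 - <<'E'
from h import *
plan([477,-161.3,57],np.radians(0.5))
E
```

```text
clk 10.35 pos [ 478.3 -162.8   58.5] jawdir 0.4 tilt [ 0.003 -0.    -1.   ] F [ 0.   0.4 -0.3] gap 93.9
turn total [-0.07  0.19  0.02] dp cm now-axes [ 0.15  0.15 -0.13] after turn axes [ 0.15  0.15 -0.13]
```

Good; small correction, then close.

Emit:
{"fn": "jog_arm", "kwargs": {
  "turn": [
    [0,0.2,0],
    [0,0,0],
    [0,0,0],
    [0,0,0],
    [0,0,0],
    [0,0,0]
  ],
  "dp": [
    [0.1,0.15,-0.1],
    [0,0,0],
    [0,0,0],
    [0,0,0],
    [0,0,0],
    [0,0,0]
  ],
  "gripper": [0,0.5,0.5,0.5,0.5,0.5],
  "grip_force": 20
}}

```text
clock: 11.1
eef_pos: [477.7, -161.4, 58.4]
eef_rot: [-0.81, 1.569, -0.802]
wrist_force: [0.5, 0.7, 0.9]
finger_gap: 57.9
```

```bash
python3 - <<'E'
from h import *
plan([477,-161.3,57],np.radians(0.5))
E
```

```text
clk 11.1 pos [ 477.7 -161.4   58.4] jawdir 0.4 tilt [ 0.001 -0.001 -1.   ] F [0.5 0.7 0.9] gap 57.9
turn total [-0.06  0.06  0.06] dp cm now-axes [ 0.14  0.01 -0.07] after turn axes [ 0.14  0.01 -0.07]
```

Emit:
{"fn": "jog_arm", "kwargs": {
  "turn": [
    [0,0,0],
    [0,0,0],
    [0,0,0],
    [0,0,0],
    [0,0,0]
  ],
  "dp": [
    [-1,0,0],
    [-2,0,0],
    [-3,0,0],
    [-3,0,0],
    [-3,0,0]
  ],
  "gripper": [0.5,0.5,0.5,0.5,0.5]
}}

```text
clock: 11.72
eef_pos: [476.5, -160.8, 182.4]
eef_rot: [2.981, 1.568, 2.988]
wrist_force: [0.2, -0.2, -1.0]
finger_gap: 58.1
```

```bash
python3 - <<'E'
from h import *
plan([397,239,170],np.radians(0.5))
snap('wrist','w6');snap('scene','s6'); snap('top','t6')
E
```

```text
clk 11.72 pos [ 476.5 -160.8  182.4] jawdir 0.4 tilt [-0.002  0.    -1.   ] F [ 0.2 -0.2 -1. ] gap 58.1
turn total [-0.06 -0.14 -0.02] dp cm now-axes [ 1.28 40.04 -7.63] after turn axes [ 1.24 40.05 -7.6 ]
```

View pics/w6.png

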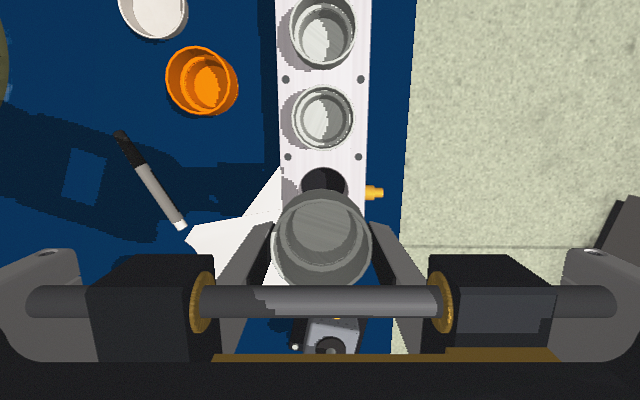

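View pics/t6.png

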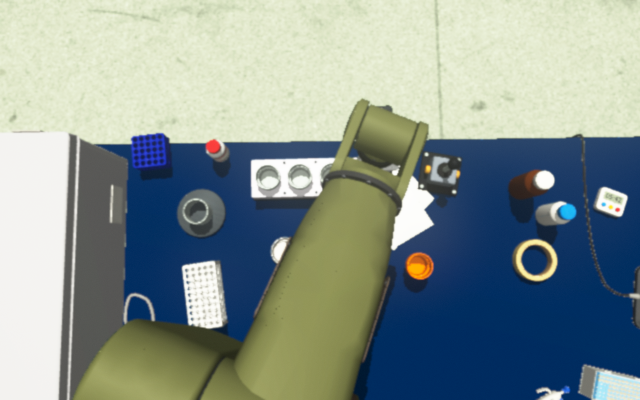

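View pics/s6.png

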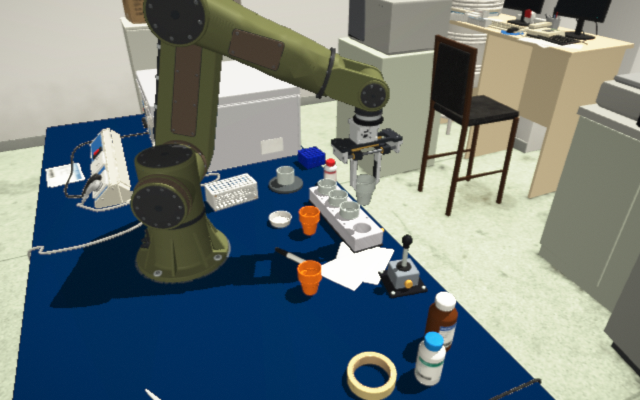

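```bash
cat >> h.py <<'E'
def stand(f,show=True,zr=60):
    p,d,K,T=load(f); C=cloud(d,K,T); z=C[...,2]
    out=[]
    box=(C[...,0]>280)&(C[...,0]<520)&(C[...,1]>120)&(C[...,1]<330)
    m=(box&(z>zr-9)&(z<zr+9)).astype(np.uint8)
    n,l,s,c=cv2.connectedComponentsWithStats(m)
    for i in range(1,n):
        if s[i,4]>40:
            q=np.argwhere(l==i)[:,::-1].astype(np.float32); (u,v),r=cv2.minEnclosingCircle(q); P=C[l==i]
            print('rim',(round(u,1),round(v,1)),'rmm',round(r*(d[l==i].mean())/K[0,0],1),plane(u,v,zr,K,T).round(1),'ext mid',((P.min(0)+P.max(0))/2).round(1),s[i])
    g=p.astype(int); m=(box&(z<40)&(g[...,2]-g[...,0]<40)&(g.max(2)<130)).astype(np.uint8)
    m=cv2.morphologyEx(m,cv2.MORPH_OPEN,np.ones((3,3)))
    n,l,s,c=cv2.connectedComponentsWithStats(m)
    for i in range(1,n):
        if s[i,4]>400:
            q=np.argwhere(l==i)[:,::-1].astype(np.float32); (u,v),r=cv2.minEnclosingCircle(q); print('foot',(u,v),r*d[l==i].mean()/K[0,0],plane(u,v,10,K,T).round(1),s[i])
E
python3 - <<'E'
from h import *
stand('top0');stand('t6')
p,d,K,T=load('t6'); cv2.imwrite('pics/sz.png',cv2.resize(p[180:250,160:240,::-1],None,fx=8,fy=8,interpolation=cv2.INTER_CUBIC))
E
```

```text
rim (196.0, 211.5) rmm 31.1 [396. 238.  60.] ext mid [397.4 239.1  57.6] [183 199  27  25 124]
foot (201.11444091796875, 212.90463256835938) 60.76607958283767 [396.6 239.1  10. ] [ 177  189   49   49 1263]
rim (195.7, 211.2) rmm 30.6 [396.7 238.6  60. ] ext mid [397.5 239.7  57.9] [183 199  26  25 118]
foot (201.11444091796875, 212.90463256835938) 60.75791543828094 [396.6 239.1  10. ] [ 177  189   49   49 1266]
```

View pics/sz.png

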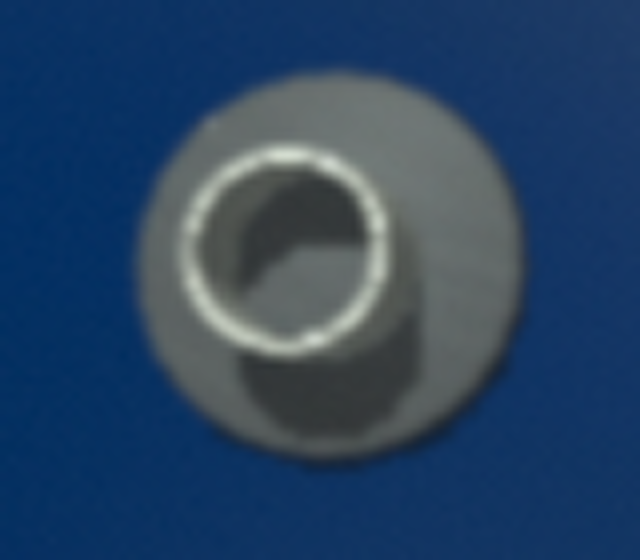

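Emit:
{"fn": "jog_arm", "kwargs": {
  "turn": [
    [0,0,0],
    [0,0,0],
    [0,0,0],
    [0,0,0],
    [0,0,0],
    [0,0,0],
    [0,0,0],
    [0,0,0]
  ],
  "dp": [
    [0,2,-0.5],
    [0,5,-1],
    [0,6,-1.2],
    [0,6,-1.2],
    [0,6,-1.2],
    [0,6,-1],
    [0,4,-0.5],
    [0,0,0]
  ],
  "gripper": [0.5,0.5,0.5,0.5,0.5,0.5,0.5,0.5]
}}

```text
clock: 12.88
eef_pos: [397.8, 200.5, 174.8]
eef_rot: [-3.138, 1.558, -3.13]
wrist_force: [-0.4, -0.1, -1.4]
finger_gap: 58.3
```

```bash
python3 - <<'E'
from h import *
plan([397.7,238.5,170],np.radians(0.5))
E
```

```text
clk 12.88 pos [397.8 200.5 174.8] jawdir 0.5 tilt [-0.013 -0.    -1.   ] F [-0.4 -0.1 -1.4] gap 58.3
turn total [-0.04 -0.74  0.  ] dp cm now-axes [0.47 3.8  0.03] after turn axes [0.48 3.8  0.03]
```

Emit:
{"fn": "jog_arm", "kwargs": {
  "turn": [
    [0,-0.7,0],
    [0,0,0],
    [0,0,0]
  ],
  "dp": [
    [0,2,0],
    [0,1.8,0],
    [0,0,0]
  ],
  "gripper": [0.5,0.5,0.5]
}}

```text
clock: 13.25
eef_pos: [395.4, 238.9, 172.8]
eef_rot: [-2.691, 1.566, -2.683]
wrist_force: [-0.8, -0.7, -0.5]
finger_gap: 58.6
```

```bash
python3 - <<'E'
from h import *
plan([397.7,238.5,140],np.radians(0.5))
snap('wrist','w7');snap('scene','s7'); snap('top','t7')
E
```

```text
clk 13.25 pos [395.4 238.9 172.8] jawdir 0.5 tilt [-0.004 -0.002 -1.   ] F [-0.8 -0.7 -0.5] gap 58.6
turn total [-0.   -0.24  0.11] dp cm now-axes [ 3.28 -0.03  0.25] after turn axes [ 3.28 -0.04  0.23]
```

View pics/w7.png

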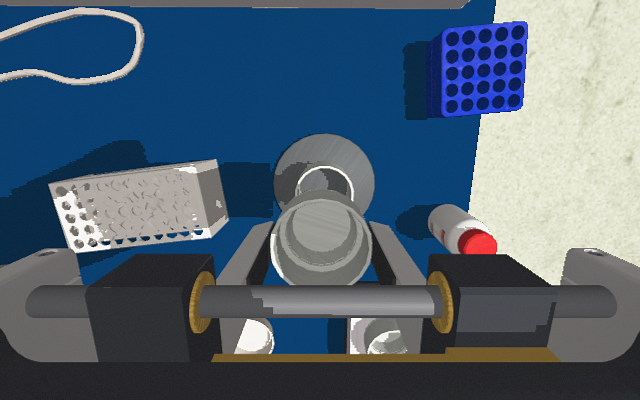

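View pics/s7.png

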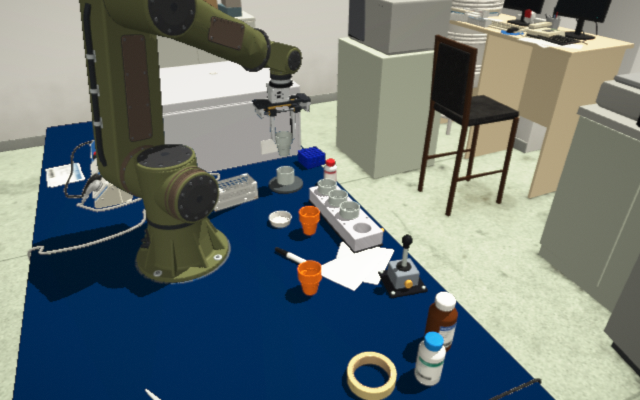

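```bash
python3 - <<'E'
from h import *
p,d,K,T=load('w7')
print('foot',plane(324,185,10,K,T)); C=cloud(d,K,T)
# foot edge points from depth/colour
g=p.astype(int); z=C[...,2]
m=((z<25)&(g[...,2]-g[...,0]<40)).astype(np.uint8); m[:120]=0;m[215:]=0;m[:,:262]=0;m[:,385:]=0
m=cv2.morphologyEx(m,cv2.MORPH_OPEN,np.ones((3,3)))
q=[]
for v in range(136,185,3):
    c=np.nonzero(m[v])[0]
    if len(c)>5: q+= [plane(c[0]-.5,v,10,K,T)[:2],plane(c[-1]+.5,v,10,K,T)[:2]]
q=np.array(q); A=np.c_[2*q,np.ones(len(q))]; s=np.linalg.lstsq(A,(q**2).sum(1),rcond=None)[0]; print(s[:2],np.sqrt(s[2]+s[:2]@s[:2]))
m=(z>52)&(z<66); m[:,:290]=0;m[:,360:]=0;m[:160]=0;m[215:]=0
P=C[m]; print(len(P),P.min(0),P.max(0))
# held cup rim
m=(z>180)&(z<205); m[:,:265]=0;m[:,377:]=0;m[:190]=0;m[282:]=0
P=C[m]; print(len(P),P.min(0),P.max(0))
stand('t7')
E
```

```text
foot [398.3816314  238.21270468  10.        ]
[397.81378097 238.30618797] 59.90437356927741
284 [368.61108221 233.43514905  52.42992839] [427.45076754 268.29745973  62.40547275]
2677 [361.17686233 209.897348   180.00657655] [428.95342746 267.96641491 204.98712184]
rim (196.3, 211.3) rmm 30.3 [396.5 237.4  60. ] ext mid [397.4 233.7  57.8] [188 199  22  25  75]
foot (201.4736785888672, 213.6052703857422) 61.8607358805542 [394.8 238.2  10. ] [ 185  189   41   50 1083]
```

Emit:
{"fn": "jog_arm", "kwargs": {
  "turn": [
    [0,-0.2,0.1],
    [0,0,0],
    [0,0,0],
    [0,0,0]
  ],
  "dp": [
    [1.5,-0.05,0.25],
    [1.7,0,0.1],
    [1.5,0,0],
    [0,0,0]
  ],
  "gripper": [0.5,0.5,0.5,0.5]
}}

```text
clock: 13.9
eef_pos: [399.9, 235.4, 124.9]
eef_rot: [0.002, 1.57, 0.007]
wrist_force: [-0.0, -0.6, -1.0]
finger_gap: 58.4
```

```bash
python3 - <<'E'
from h import *
plan([398,238.3,69],np.radians(0.5))
E
```

```text
clk 13.9 pos [399.9 235.4 124.9] jawdir 0.3 tilt [ 0.001  0.    -1.   ] F [-0.  -0.6 -1. ] gap 58.4
turn total [-0.24  0.03  0.  ] dp cm now-axes [ 5.59  0.29 -0.19] after turn axes [ 5.59  0.29 -0.19]
```

Emit:
{"fn": "jog_arm", "kwargs": {
  "turn": [
    [0,0,0],
    [0,0,0],
    [0,0,0]
  ],
  "dp": [
    [0.7,0.3,-0.2],
    [0.5,0,0],
    [0,0,0]
  ],
  "gripper": [0.5,0.5,0.5]
}}

```text
clock: 14.28
eef_pos: [398.2, 238.7, 113.1]
eef_rot: [0.352, 1.569, 0.356]
wrist_force: [-0.6, 0.6, -1.3]
finger_gap: 58.1
```

```bash
python3 - <<'E'
from h import *
plan([398,238.3,69],np.radians(0.5)); snap('wrist','w8')
E
```

```text
clk 14.28 pos [398.2 238.7 113.1] jawdir 0.2 tilt [ 0.002  0.001 -1.   ] F [-0.6  0.6 -1.3] gap 58.1
turn total [-0.25  0.1  -0.04] dp cm now-axes [ 4.41 -0.04 -0.03] after turn axes [ 4.41 -0.04 -0.02]
```

View pics/w8.png

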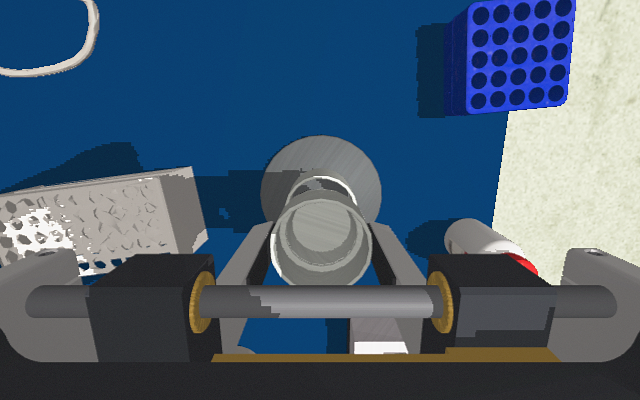

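Cup is aligned over the seat (ring about column 321, cup about 321). Descend in stages.

Emit:
{"fn": "jog_arm", "kwargs": {
  "turn": [
    [0,0.1,0],
    [0,0,0],
    [0,0,0],
    [0,0,0]
  ],
  "dp": [
    [1,0,0],
    [1,0,0],
    [0.7,0,0],
    [0,0,0]
  ],
  "gripper": [0.5,0.5,0.5,0.5]
}}

```text
clock: 14.82
eef_pos: [398.2, 238.7, 84.3]
eef_rot: [1.588, 1.57, 1.592]
wrist_force: [0.2, 0.2, -1.3]
finger_gap: 58.3
```

```bash
python3 - <<'E'
from h import *
plan([398,238.3,69],np.radians(0.5))
E
```

```text
clk 14.82 pos [398.2 238.7  84.3] jawdir 0.2 tilt [-0.     0.001 -1.   ] F [ 0.2  0.2 -1.3] gap 58.3
turn total [-0.25 -0.   -0.04] dp cm now-axes [ 1.53 -0.04 -0.02] after turn axes [ 1.53 -0.04 -0.02]
```

Emit:
{"fn": "jog_arm", "kwargs": {
  "turn": [
    [0,0,0],
    [0,0,0],
    [0,0,0],
    [0,0,0]
  ],
  "dp": [
    [0.6,0,0],
    [0.5,0,0],
    [0.3,0,0],
    [0,0,0]
  ],
  "gripper": [0.5,0.5,0.5,0.5]
}}

```text
clock: 15.32
eef_pos: [398.4, 238.8, 69.5]
eef_rot: [1.208, 1.57, 1.213]
wrist_force: [0.2, -0.5, -0.3]
finger_gap: 58.5
```

```bash
python3 - <<'E'
from h import *
plan([398,238.3,69],np.radians(0.5))
E
```

```text
clk 15.32 pos [398.4 238.8  69.5] jawdir 0.2 tilt [ 0.     0.001 -1.   ] F [ 0.2 -0.5 -0.3] gap 58.5
turn total [-0.25  0.02 -0.05] dp cm now-axes [ 0.05 -0.05 -0.04] after turn axes [ 0.05 -0.05 -0.04]
```

Emit:
{"fn": "jog_arm", "kwargs": {
  "turn": [
    [0,0,0],
    [0,0,0],
    [0,0,0],
    [0,0,0],
    [0,0,0],
    [0,0,0]
  ],
  "dp": [
    [0.1,0,0],
    [0,0,0],
    [0,0,0],
    [0,0,0],
    [-3,0,0],
    [-6,0,0]
  ],
  "gripper": [0.4,0.2,0,0,0,0]
}}

```text
clock: 16.08
eef_pos: [396.9, 238.0, 157.7]
eef_rot: [-2.793, 1.565, -2.789]
wrist_force: [-0.2, 0.3, 0.7]
finger_gap: 94.1
```

Emit:
{"fn": "jog_arm", "kwargs": {
  "turn": [
    [0,0,0],
    [0,0,0],
    [0,0,0],
    [0,0,0]
  ],
  "dp": [
    [0,-6,1],
    [0,-6,1],
    [0,-6,1],
    [0,0,0]
  ],
  "gripper": [0,0,0,0]
}}

```text
clock: 16.58
eef_pos: [430.5, 54.2, 162.8]
eef_rot: [0.091, 1.567, 0.098]
wrist_force: [-0.3, -0.2, 0.4]
finger_gap: 94.1
```

```bash
python3 - <<'E'
from h import *
plan([476.6,-85.6,150],np.radians(0.5))
snap('wrist','w9');snap('scene','s9'); snap('top','t9'); stand('t9',zr=89)
E
```

```text
clk 16.57 pos [430.5  54.2 162.8] jawdir 0.4 tilt [ 0.004  0.    -1.   ] F [-0.3 -0.2  0.4] gap 94.1
turn total [-0.11  0.24 -0.02] dp cm now-axes [  1.3  -14.01   4.51] after turn axes [  1.28 -14.01   4.49]
rim (192.5, 209.9) rmm 30.6 [397.5 238.1  89. ] ext mid [398.5 243.3  87.2] [180 197  22  26  96]
```

View pics/w9.png

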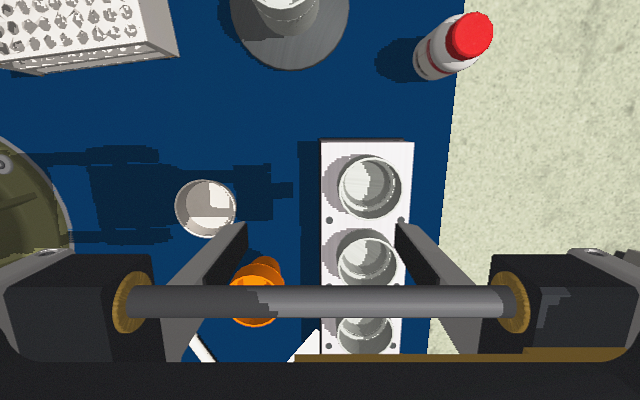

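View pics/s9.png

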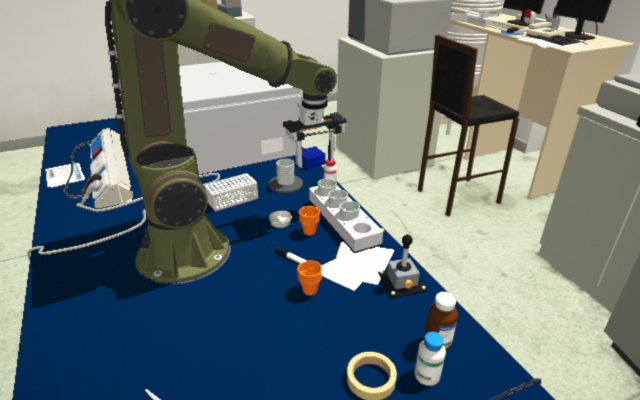

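Emit:
{"fn": "jog_arm", "kwargs": {
  "turn": [
    [0,0.2,0],
    [0,0,0],
    [0,0,0],
    [0,0,0]
  ],
  "dp": [
    [0,-5,1.5],
    [0,-5,1.5],
    [0,-4,1.5],
    [0,0,0]
  ],
  "gripper": [0,0,0,0]
}}

```text
clock: 17.23
eef_pos: [479.1, -78.7, 162.5]
eef_rot: [1.342, 1.569, 1.366]
wrist_force: [0.2, 1.3, -0.3]
finger_gap: 94.1
```

```bash
python3 - <<'E'
from h import *
plan([477,-85.8,57],np.radians(0.5))
E
```

```text
clk 17.23 pos [479.1 -78.7 162.5] jawdir 1.4 tilt [ 0.     0.002 -1.   ] F [ 0.2  1.3 -0.3] gap 94.1
turn total [ 0.86  0.02 -0.09] dp cm now-axes [10.54 -0.72 -0.23] after turn axes [10.55 -0.7  -0.22]
```

Emit:
{"fn": "jog_arm", "kwargs": {
  "turn": [
    [0.8,0,0],
    [0,0,0],
    [0,0,0],
    [0,0,0]
  ],
  "dp": [
    [2,-0.7,-0.2],
    [3.5,0,0],
    [3,0,0],
    [0,0,0]
  ],
  "gripper": [0,0,0,0]
}}

```text
clock: 17.73
eef_pos: [477.5, -78.2, 75.6]
eef_rot: [1.39, 1.568, 1.408]
wrist_force: [-0.0, 0.2, 0.0]
finger_gap: 93.9
```

```bash
python3 - <<'E'
from h import *
plan([477,-85.8,58],np.radians(0.5))
E
```

```text
clk 17.73 pos [477.5 -78.2  75.6] jawdir 1.0 tilt [ 0.     0.002 -1.   ] F [-0.   0.2  0. ] gap 93.9
turn total [ 0.52  0.02 -0.14] dp cm now-axes [ 1.76 -0.76 -0.07] after turn axes [ 1.76 -0.76 -0.06]
```

Emit:
{"fn": "jog_arm", "kwargs": {
  "turn": [
    [0.4,0,0],
    [0,0,0],
    [0,0,0]
  ],
  "dp": [
    [0.8,-0.7,0],
    [0.8,-0.1,0],
    [0,0,0]
  ],
  "gripper": [0,0,0]
}}

```text
clock: 18.1
eef_pos: [479.0, -85.3, 61.1]
eef_rot: [0.417, 1.567, 0.43]
wrist_force: [0.0, 0.5, -0.2]
finger_gap: 93.9
```

```bash
python3 - <<'E'
from h import *
plan([477,-85.8,58],np.radians(0.5))
E
```

```text
clk 18.1 pos [479.  -85.3  61.1] jawdir 0.7 tilt [ 0.004  0.002 -1.   ] F [ 0.   0.5 -0.2] gap 93.9
turn total [ 0.23  0.21 -0.09] dp cm now-axes [ 0.31 -0.05 -0.2 ] after turn axes [ 0.31 -0.05 -0.2 ]
```

Emit:
{"fn": "jog_arm", "kwargs": {
  "turn": [
    [0.2,0.2,-0.1],
    [0,0,0],
    [0,0,0],
    [0,0,0],
    [0,0,0],
    [0,0,0],
    [0,0,0]
  ],
  "dp": [
    [0.3,-0.05,-0.2],
    [0,0,0],
    [0,0,0],
    [0,0,0],
    [0,0,0],
    [0,0,0],
    [0,0,0]
  ],
  "gripper": [0,0,0.5,0.5,0.5,0.5,0.5],
  "grip_force": 20
}}

```text
clock: 18.98
eef_pos: [477.4, -86.1, 58.9]
eef_rot: [-0.419, 1.569, -0.41]
wrist_force: [0.0, -1.1, -0.7]
finger_gap: 60.1
```

```bash
python3 - <<'E'
from h import *
plan([477,-85.8,58],np.radians(0.5))
E
```

```text
clk 18.98 pos [477.4 -86.1  58.9] jawdir 0.5 tilt [ 0.002 -0.001 -1.   ] F [ 0.  -1.1 -0.7] gap 60.1
turn total [-0.    0.09  0.04] dp cm now-axes [ 0.09  0.03 -0.04] after turn axes [ 0.09  0.03 -0.04]
```

Emit:
{"fn": "jog_arm", "kwargs": {
  "turn": [
    [0,0,0],
    [0,0,0],
    [0,0,0],
    [0,0,0],
    [0,0,0]
  ],
  "dp": [
    [-1,0,0],
    [-2,0,0],
    [-3,0,0],
    [-3,0,0],
    [-3,0,0]
  ],
  "gripper": [0.5,0.5,0.5,0.5,0.5]
}}

```text
clock: 19.6
eef_pos: [476.0, -85.7, 183.0]
eef_rot: [3.002, 1.569, 3.011]
wrist_force: [-0.7, -0.1, -0.9]
finger_gap: 60.3
```

```bash
python3 - <<'E'
from h import *
plan([398,238.5,190],np.radians(0.5)); snap('wrist','w10');snap('top','t10');stand('t10',zr=89)
E
```

```text
clk 19.6 pos [476.  -85.7 183. ] jawdir 0.5 tilt [-0.002  0.    -1.   ] F [-0.7 -0.1 -0.9] gap 60.3
turn total [-0.   -0.11 -0.02] dp cm now-axes [-0.67 32.49 -7.52] after turn axes [-0.7  32.49 -7.52]
rim (192.7, 209.9) rmm 30.8 [397.3 237.7  89. ] ext mid [398.5 238.2  86.9] [180 197  27  26 128]
foot (201.80421447753906, 215.03012084960938) 65.09370323131986 [391.3 237.3  10. ] [ 178  189   48   53 1195]
```

View pics/w10.png

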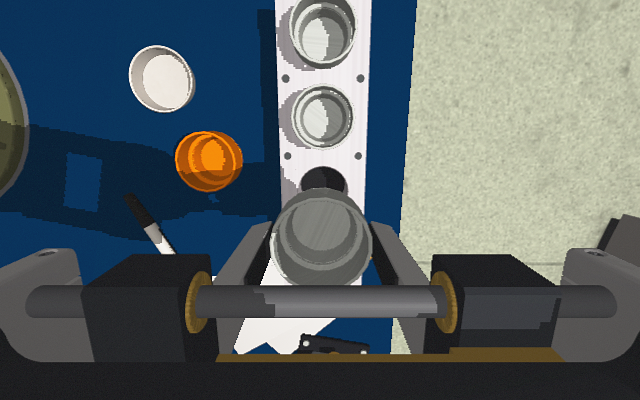

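Emit:
{"fn": "jog_arm", "kwargs": {
  "turn": [
    [0,0,0],
    [0,0,0],
    [0,0,0],
    [0,0,0],
    [0,0,0],
    [0,0,0],
    [0,0,0],
    [0,0,0]
  ],
  "dp": [
    [-0.7,2,-0.5],
    [-0.5,5,-1],
    [-0.5,6,-1.5],
    [0,6,-1.5],
    [0,6,-1.5],
    [0,5,-1],
    [0,1.5,-0.3],
    [0,0,0]
  ],
  "gripper": [0.5,0.5,0.5,0.5,0.5,0.5,0.5,0.5]
}}

```text
clock: 20.7
eef_pos: [397.4, 235.1, 198.0]
eef_rot: [-2.108, 1.568, -2.102]
wrist_force: [0.7, -0.1, -1.7]
finger_gap: 60.4
```

```bash
python3 - <<'E'
from h import *
plan([398.3,238.5,160],np.radians(0.5))
E
```

```text
clk 20.7 pos [397.4 235.1 198. ] jawdir 0.4 tilt [-0.001 -0.002 -1.   ] F [ 0.7 -0.1 -1.7] gap 60.4
turn total [-0.11 -0.07  0.12] dp cm now-axes [3.79 0.35 0.09] after turn axes [3.8  0.34 0.09]
```

Emit:
{"fn": "jog_arm", "kwargs": {
  "turn": [
    [0,0,0],
    [0,0,0],
    [0,0,0]
  ],
  "dp": [
    [1.5,0.3,0.1],
    [1,0.1,0],
    [0,0,0]
  ],
  "gripper": [0.5,0.5,0.5]
}}

```text
clock: 21.08
eef_pos: [399.0, 236.5, 170.2]
eef_rot: [-2.268, 1.567, -2.264]
wrist_force: [0.1, 0.2, -1.3]
finger_gap: 60.1
```

```bash
python3 - <<'E'
from h import *
plan([398.3,238.5,99],np.radians(0.5)); snap('wrist','w11')
E
```

```text
clk 21.07 pos [399.  236.5 170.2] jawdir 0.2 tilt [-0.003 -0.003 -1.   ] F [ 0.1  0.2 -1.3] gap 60.1
turn total [-0.31 -0.15  0.18] dp cm now-axes [ 7.12  0.22 -0.05] after turn axes [ 7.12  0.2  -0.07]
```

View pics/w11.png

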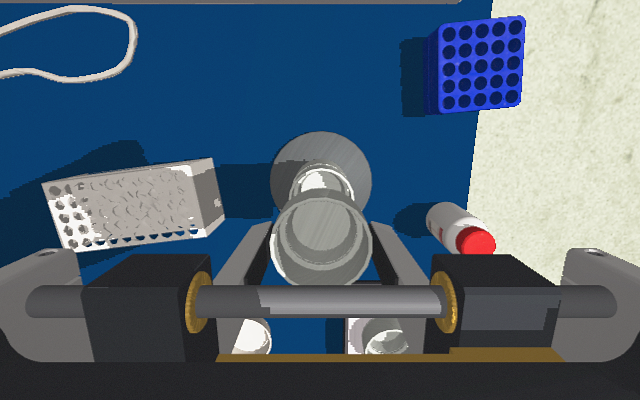

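```bash
cat >> h.py <<'E'
def wstand(f):
    p,d,K,T=load(f); C=cloud(d,K,T); g=p.astype(int); z=C[...,2]
    m=((z<25)&(g[...,2]-g[...,0]<40)).astype(np.uint8); m[:110]=0;m[215:]=0;m[:,:250]=0;m[:,395:]=0
    m=cv2.morphologyEx(m,cv2.MORPH_OPEN,np.ones((3,3)))
    n,l,s,c=cv2.connectedComponentsWithStats(m); m=l==(1+s[1:,4].argmax())
    q=[]
    for v in range(110,185,3):
        c=np.nonzero(m[v])[0]
        if len(c)>8: q+= [plane(c[0]-.5,v,10,K,T)[:2],plane(c[-1]+.5,v,10,K,T)[:2]]
    q=np.array(q)
    for _ in range(2):
        A=np.c_[2*q,np.ones(len(q))]; s=np.linalg.lstsq(A,(q**2).sum(1),rcond=None)[0]; r=np.sqrt(s[2]+s[:2]@s[:2]); e=np.abs(np.hypot(*(q-s[:2]).T)-r); q=q[e<3]
    print('wrist foot',s[:2].round(1),r.round(1),len(q))
E
python3 -c "
from h import *
wstand('w7');wstand('w8');wstand('w11')"
```

```text
wrist foot [397.7 238.6] 59.7 34
wrist foot [397.8 238.7] 59.7 32
wrist foot [397.9 238.5] 59.8 36
```

Emit:
{"fn": "jog_arm", "kwargs": {
  "turn": [
    [-0.3,-0.1,0.1],
    [0,0,0],
    [0,0,0]
  ],
  "dp": [
    [1,0.2,-0.1],
    [0.8,0.1,0],
    [0,0,0]
  ],
  "gripper": [0.5,0.5,0.5]
}}

```text
clock: 21.5
eef_pos: [398.3, 239.4, 151.6]
eef_rot: [-1.28, 1.57, -1.272]
wrist_force: [0.3, 0.3, -0.5]
finger_gap: 60.5
```

```bash
python3 - <<'E'
from h import *
plan([398.3,238.5,99],np.radians(0.5))
E
```

```text
clk 21.5 pos [398.3 239.4 151.6] jawdir 0.5 tilt [ 0.    -0.001 -1.   ] F [ 0.3  0.3 -0.5] gap 60.5
turn total [-0.03  0.01  0.05] dp cm now-axes [ 5.26 -0.09 -0.  ] after turn axes [ 5.26 -0.09 -0.  ]
```

Stand unchanged at (397.9, 238.5). Descend.

Emit:
{"fn": "jog_arm", "kwargs": {
  "turn": [
    [0,0,0],
    [0,0,0],
    [0,0,0],
    [0,0,0],
    [0,0,0]
  ],
  "dp": [
    [0.5,-0.1,0],
    [1,0,0],
    [1,0,0],
    [1,0,0],
    [0,0,0]
  ],
  "gripper": [0.5,0.5,0.5,0.5,0.5]
}}

```text
clock: 22.12
eef_pos: [398.2, 238.3, 113.9]
eef_rot: [-1.702, 1.57, -1.693]
wrist_force: [1.2, 0.1, -0.2]
finger_gap: 60.2
```

```bash
python3 - <<'E'
from h import *
plan([398.3,238.5,98.5],np.radians(0.5))
E
```

```text
clk 22.12 pos [398.2 238.3 113.9] jawdir 0.5 tilt [-0.    -0.001 -1.   ] F [ 1.2  0.1 -0.2] gap 60.2
turn total [-0.02 -0.01  0.06] dp cm now-axes [1.54 0.02 0.01] after turn axes [1.54 0.02 0.01]
```

Emit:
{"fn": "jog_arm", "kwargs": {
  "turn": [
    [0,0,0],
    [0,0,0],
    [0,0,0],
    [0,0,0]
  ],
  "dp": [
    [0.6,0,0],
    [0.5,0,0],
    [0.4,0,0],
    [0,0,0]
  ],
  "gripper": [0.5,0.5,0.5,0.5]
}}

```text
clock: 22.62
eef_pos: [398.5, 238.4, 98.2]
eef_rot: [-0.965, 1.57, -0.957]
wrist_force: [-0.4, -0.3, -1.0]
finger_gap: 60.1
```

Emit:
{"fn": "jog_arm", "kwargs": {
  "turn": [
    [0,0,0],
    [0,0,0],
    [0,0,0],
    [0,0,0],
    [0,0,0],
    [0,0,0]
  ],
  "dp": [
    [0,0,0],
    [0,0,0],
    [0,0,0],
    [0,0,0],
    [-3,0,0],
    [-6,0,0]
  ],
  "gripper": [0.4,0.2,0,0,0,0]
}}

```text
clock: 23.38
eef_pos: [397.1, 237.8, 187.5]
eef_rot: [-2.55, 1.564, -2.542]
wrist_force: [0.3, -0.2, 0.6]
finger_gap: 93.8
```

Emit:
{"fn": "jog_arm", "kwargs": {
  "turn": [
    [0,0,0],
    [0,0,0],
    [0,0,0],
    [0,0,0]
  ],
  "dp": [
    [0,-5,1],
    [0,-5,1.5],
    [0,-5,1.5],
    [0,0,0]
  ],
  "gripper": [0,0,0,0]
}}

```text
clock: 23.88
eef_pos: [441.1, 84.9, 192.8]
eef_rot: [-0.235, 1.567, -0.225]
wrist_force: [-0.5, -0.6, 0.5]
finger_gap: 94.3
```

```bash
python3 - <<'E'
from h import *
plan([477,-10.8,150],np.radians(0.5))
snap('wrist','w12');snap('scene','s12'); snap('top','t12'); stand('t12',zr=118)
E
```

```text
clk 23.88 pos [441.1  84.9 192.8] jawdir 0.6 tilt [ 0.004 -0.001 -1.   ] F [-0.5 -0.6  0.5] gap 94.3
turn total [0.11 0.22 0.05] dp cm now-axes [ 4.3  -9.61  3.47] after turn axes [ 4.28 -9.6   3.51]
```

View pics/s12.png

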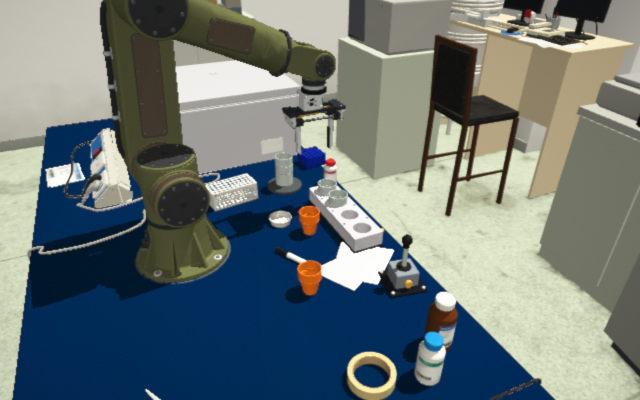

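Emit:
{"fn": "jog_arm", "kwargs": {
  "turn": [
    [0,0.2,0],
    [0,0,0],
    [0,0,0]
  ],
  "dp": [
    [2,-4.8,1.7],
    [2,-4.8,1.7],
    [0,0,0]
  ],
  "gripper": [0,0,0]
}}

```text
clock: 24.4
eef_pos: [476.9, -5.6, 152.0]
eef_rot: [0.164, 1.57, 0.186]
wrist_force: [-0.5, 1.4, 0.1]
finger_gap: 94.0
```

```bash
python3 - <<'E'
from h import *
plan([476.5,-10.7,58],np.radians(0.5))
snap('top','t13'); stand('t13',zr=118); snap('wrist','w13')
p,d,K,T=load('w13'); C=cloud(d,K,T); z=C[...,2]
m=((z>62)&(z<92)).astype(np.uint8); m[240:]=0; m[:,:275]=0; m[:,380:]=0
n,l,s,c=cv2.connectedComponentsWithStats(m)
for i in range(1,n):
    if s[i,4]>60:
        q=np.argwhere(l==i)[:,::-1].astype(np.float32); (u,v),r=cv2.minEnclosingCircle(q); P=C[l==i]; print(u,v,r,plane(u,v,79,K,T).round(1),P.min(0).round(),P.max(0).round())
E
```

```text
clk 24.4 pos [476.9  -5.6 152. ] jawdir 1.3 tilt [ 0.001  0.    -1.   ] F [-0.5  1.4  0.1] gap 94.0
turn total [ 0.76  0.06 -0.01] dp cm now-axes [ 9.4  -0.51 -0.06] after turn axes [ 9.4  -0.51 -0.04]
rim (191.5, 212.3) rmm 30.9 [389.6 231.9 118. ] ext mid [390.4 232.8 115.7] [178 199  28  27 145]
foot (204.0, 221.5) 73.64274462493812 [375.1 231.7  10. ] [ 182  192   46   60 1307]
322.1169128417969 121.66117858886719 36.985050201416016 [476.3  66.4  79. ] [446.  36.  62.] [505.  95.  82.]
320.3197937011719 208.30056762695312 33.77157974243164 [476.5  -8.3  79. ] [447. -38.  62.] [506.  20.  81.]
```

```bash
python3 - <<'E'
from h import *
snap('top','t14'); stand('t14',zr=118)
p,d,K,T=load('t14'); cv2.imwrite('pics/sz2.png',cv2.resize(p[130:270,120:300,::-1],None,fx=4,fy=4,interpolation=cv2.INTER_CUBIC))
E
```

```text
rim (191.6, 211.5) rmm 31.2 [391.4 231.8 118. ] ext mid [390.5 232.5 117. ] [178 199  28  27 142]
foot (204.0, 221.5) 73.65292968125071 [375.1 231.7  10. ] [ 182  192   47   60 1322]
```

View pics/sz2.png

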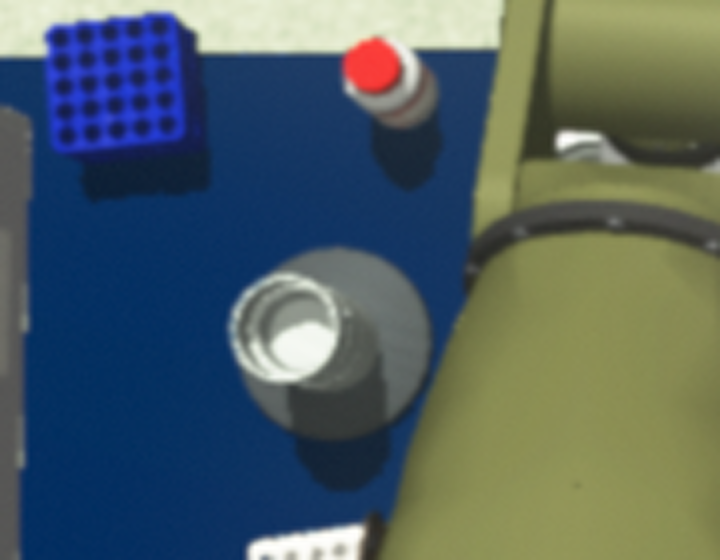

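Emit:
{"fn": "jog_arm", "kwargs": {
  "turn": [
    [0.7,0,0],
    [0,0,0],
    [0,0,0],
    [0,0,0]
  ],
  "dp": [
    [2,-0.5,0],
    [3,0,0],
    [2.5,0,0],
    [0,0,0]
  ],
  "gripper": [0,0,0,0]
}}

```text
clock: 25.05
eef_pos: [478.0, -2.6, 80.0]
eef_rot: [0.006, 1.562, 0.026]
wrist_force: [0.5, 0.0, 1.2]
finger_gap: 94.2
```

```bash
python3 - <<'E'
from h import *
plan([476.5,-10,58],np.radians(0.5))
E
```

```text
clk 25.05 pos [478.   -2.6  80. ] jawdir 1.2 tilt [ 0.009  0.    -1.   ] F [0.5 0.  1.2] gap 94.2
turn total [ 0.66  0.52 -0.01] dp cm now-axes [ 2.2  -0.73 -0.18] after turn axes [ 2.2  -0.73 -0.16]
```

Emit:
{"fn": "jog_arm", "kwargs": {
  "turn": [
    [0.6,0.5,0],
    [0,0,0],
    [0,0,0]
  ],
  "dp": [
    [1,-0.7,-0.1],
    [1.1,-0.1,0],
    [0,0,0]
  ],
  "gripper": [0,0,0]
}}

```text
clock: 25.42
eef_pos: [478.3, -10.1, 60.2]
eef_rot: [-0.061, 1.567, -0.05]
wrist_force: [-0.9, 0.4, -0.1]
finger_gap: 94.1
```

```bash
python3 - <<'E'
from h import *
plan([476.5,-10.2,58],np.radians(0.5))
E
```

```text
clk 25.43 pos [478.3 -10.1  60.2] jawdir 0.6 tilt [ 0.003 -0.    -1.   ] F [-0.9  0.4 -0.1] gap 94.1
turn total [0.11 0.19 0.01] dp cm now-axes [ 0.22 -0.01 -0.18] after turn axes [ 0.22 -0.01 -0.18]
```

Emit:
{"fn": "jog_arm", "kwargs": {
  "turn": [
    [0,0.2,0],
    [0,0,0],
    [0,0,0],
    [0,0,0],
    [0,0,0],
    [0,0,0],
    [0,0,0]
  ],
  "dp": [
    [0.2,0,-0.2],
    [0,0,0],
    [0,0,0],
    [0,0,0],
    [0,0,0],
    [0,0,0],
    [0,0,0]
  ],
  "gripper": [0,0,0.5,0.5,0.5,0.5,0.5],
  "grip_force": 20
}}

```text
clock: 26.3
eef_pos: [476.7, -10.2, 59.0]
eef_rot: [-0.288, 1.57, -0.278]
wrist_force: [-0.2, -0.6, -1.1]
finger_gap: 60.5
```

Emit:
{"fn": "jog_arm", "kwargs": {
  "turn": [
    [0,0,0],
    [0,0,0],
    [0,0,0],
    [0,0,0],
    [0,0,0],
    [0,0,0]
  ],
  "dp": [
    [-1,0,0],
    [-2,0,0],
    [-3,0,0],
    [-4,0,0],
    [-4,0,0],
    [0,0,0]
  ],
  "gripper": [0.5,0.5,0.5,0.5,0.5,0.5]
}}

```text
clock: 27.05
eef_pos: [476.1, -10.1, 206.3]
eef_rot: [-0.247, 1.569, -0.237]
wrist_force: [-0.5, 0.4, -1.6]
finger_gap: 60.5
```

```bash
python3 - <<'E'
from h import *
plan([391,232.5,200],np.radians(0.5)); snap('wrist','w15');snap('top','t15');stand('t15',zr=118)
E
```

```text
clk 27.05 pos [476.1 -10.1 206.3] jawdir 0.6 tilt [ 0.002 -0.    -1.   ] F [-0.5  0.4 -1.6] gap 60.5
turn total [0.1  0.1  0.02] dp cm now-axes [ 0.6  24.35 -8.26] after turn axes [ 0.63 24.34 -8.3 ]
rim (191.5, 211.5) rmm 30.9 [391.3 232.1 118. ] ext mid [390.5 233.1 116.6] [178 199  28  27 150]
foot (204.0, 221.5) 73.64300730109926 [375.1 231.7  10. ] [ 182  192   47   60 1307]
```

View pics/w15.png

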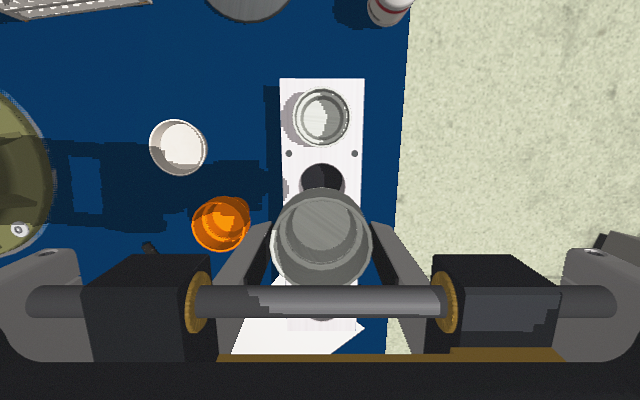

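Emit:
{"fn": "jog_arm", "kwargs": {
  "turn": [
    [0,0,0],
    [0,0,0],
    [0,0,0],
    [0,0,0],
    [0,0,0],
    [0,0,0],
    [0,0,0]
  ],
  "dp": [
    [0,2,-0.8],
    [0,5,-1.8],
    [0,6,-2],
    [0,6,-1.8],
    [0,4,-1.3],
    [0,1,-0.3],
    [0,0,0]
  ],
  "gripper": [0.5,0.5,0.5,0.5,0.5,0.5,0.5]
}}

```text
clock: 28.02
eef_pos: [387.1, 232.4, 195.5]
eef_rot: [-2.933, 1.553, -2.925]
wrist_force: [-0.4, -0.2, -2.0]
finger_gap: 60.4
```

```bash
python3 - <<'E'
from h import *
plan([391,232.5,200],np.radians(0.5)); snap('wrist','w16');wstand('w16')
E
```

```text
clk 28.02 pos [387.1 232.4 195.5] jawdir 0.5 tilt [-0.017 -0.004 -1.   ] F [-0.4 -0.2 -2. ] gap 60.4
turn total [-0.01 -0.99  0.21] dp cm now-axes [-0.45  0.01  0.38] after turn axes [-0.45  0.01  0.39]
wrist foot [390.5 232.9] 59.6 34
```

View pics/w16.png

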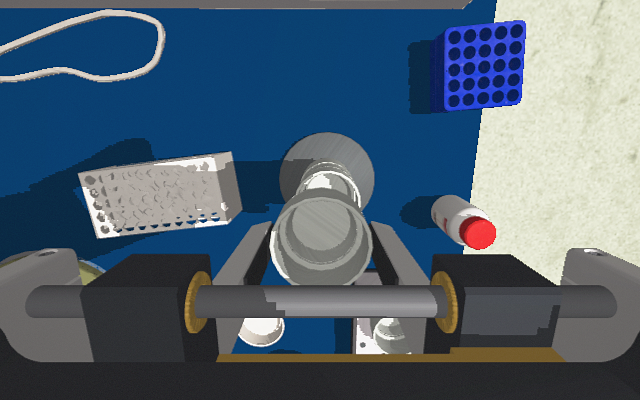

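Emit:
{"fn": "jog_arm", "kwargs": {
  "turn": [
    [0,-1,0.2],
    [0,0,0],
    [0,0,0]
  ],
  "dp": [
    [0,0,0.4],
    [0,0,0],
    [0,0,0]
  ],
  "gripper": [0.5,0.5,0.5]
}}

```text
clock: 28.45
eef_pos: [392.6, 229.7, 195.2]
eef_rot: [-0.31, 1.57, -0.306]
wrist_force: [-0.0, -0.4, -0.6]
finger_gap: 60.6
```

```bash
python3 - <<'E'
from h import *
plan([391,232.6,128],np.radians(0.5)); snap('wrist','w17');wstand('w17')
p,d,K,T=load('w17');C=cloud(d,K,T);z=C[...,2]
m=(z>108)&(z<123); m[:,:290]=0;m[:,365:]=0;m[:150]=0;m[205:]=0
P=C[m]; print(len(P),P.min(0),P.max(0))
E
```

```text
clk 28.45 pos [392.6 229.7 195.2] jawdir 0.2 tilt [ 0.001 -0.    -1.   ] F [-0.  -0.4 -0.6] gap 60.6
turn total [-0.26  0.07  0.02] dp cm now-axes [ 6.71  0.29 -0.16] after turn axes [ 6.72  0.29 -0.15]
wrist foot [390.6 233.1] 59.4 36
323 [364.15698935 233.33333717 108.29954775] [420.57629674 262.1138868  120.51873348]
```

Emit:
{"fn": "jog_arm", "kwargs": {
  "turn": [
    [-0.2,0,0],
    [0,0,0],
    [0,0,0],
    [0,0,0]
  ],
  "dp": [
    [0.8,0.3,-0.1],
    [1,0,0],
    [0.5,0,0],
    [0,0,0]
  ],
  "gripper": [0.5,0.5,0.5,0.5]
}}

```text
clock: 29.0
eef_pos: [391.3, 232.7, 170.0]
eef_rot: [-1.286, 1.57, -1.278]
wrist_force: [-0.6, -0.1, -1.2]
finger_gap: 60.2
```

```bash
python3 - <<'E'
from h import *
plan([391.3,232.6,128],np.radians(0.5))
E
```

```text
clk 29.0 pos [391.3 232.7 170. ] jawdir 0.5 tilt [ 0.    -0.001 -1.   ] F [-0.6 -0.1 -1.2] gap 60.2
turn total [-0.05  0.01  0.05] dp cm now-axes [ 4.2  -0.01  0.  ] after turn axes [ 4.2  -0.01  0.  ]
```

Emit:
{"fn": "jog_arm", "kwargs": {
  "turn": [
    [0,0,0],
    [0,0,0],
    [0,0,0],
    [0,0,0]
  ],
  "dp": [
    [1,0,0],
    [1,0,0],
    [0.8,0,0],
    [0,0,0]
  ],
  "gripper": [0.5,0.5,0.5,0.5]
}}

```text
clock: 29.5
eef_pos: [391.2, 232.7, 139.8]
eef_rot: [-1.603, 1.57, -1.595]
wrist_force: [0.6, 0.6, -0.8]
finger_gap: 60.7
```

```bash
python3 - <<'E'
from h import *
plan([391.3,232.6,127],np.radians(0.5))
E
```

```text
clk 29.5 pos [391.2 232.7 139.8] jawdir 0.5 tilt [-0.    -0.001 -1.   ] F [ 0.6  0.6 -0.8] gap 60.7
turn total [-0.04 -0.    0.06] dp cm now-axes [ 1.28 -0.    0.01] after turn axes [ 1.28 -0.01  0.01]
```

Emit:
{"fn": "jog_arm", "kwargs": {
  "turn": [
    [0,0,0],
    [0,0,0],
    [0,0,0],
    [0,0,0]
  ],
  "dp": [
    [0.5,0,0],
    [0.4,0,0],
    [0.3,0,0],
    [0,0,0]
  ],
  "gripper": [0.5,0.5,0.5,0.5]
}}

```text
clock: 30.0
eef_pos: [391.4, 232.7, 127.4]
eef_rot: [-0.766, 1.57, -0.758]
wrist_force: [0.1, -0.4, -1.1]
finger_gap: 60.2
```

Emit:
{"fn": "jog_arm", "kwargs": {
  "turn": [
    [0,0,0],
    [0,0,0],
    [0,0,0],
    [0,0,0],
    [0,0,0],
    [0,0,0]
  ],
  "dp": [
    [0,0,0],
    [0,0,0],
    [0,0,0],
    [0,0,0],
    [-3,0,0],
    [-6,0,0]
  ],
  "gripper": [0.4,0.2,0,0,0,0]
}}

```text
clock: 30.75
eef_pos: [390.1, 232.1, 216.6]
eef_rot: [-2.557, 1.564, -2.55]
wrist_force: [-0.4, 0.7, 0.9]
finger_gap: 94.0
```

Emit:
{"fn": "jog_arm", "kwargs": {
  "turn": [
    [0,0,0],
    [0,0,0],
    [0,0,0],
    [0,0,0],
    [0,0,0]
  ],
  "dp": [
    [0,-4,1.5],
    [0,-5,2.5],
    [0,-5,2.5],
    [0,-2.3,1.5],
    [0,0,0]
  ],
  "gripper": [0,0,0,0,0]
}}

```text
clock: 31.38
eef_pos: [475.0, 65.9, 221.8]
eef_rot: [-0.188, 1.567, -0.178]
wrist_force: [0.2, -0.0, 0.6]
finger_gap: 94.2
```

```bash
python3 - <<'E'
from h import *
plan([475.8,66,150],np.radians(0.5))
snap('wrist','w18');snap('scene','s18'); snap('top','t18'); stand('t18',zr=147)
E
```

```text
clk 31.38 pos [475.   65.9 221.8] jawdir 0.6 tilt [ 0.003 -0.001 -1.   ] F [ 0.2 -0.   0.6] gap 94.2
turn total [0.06 0.19 0.04] dp cm now-axes [7.18 0.01 0.05] after turn axes [7.18 0.01 0.08]
rim (184.5, 211.0) rmm 28.7 [390.1 239.1 147. ] ext mid [390.3 248.5 144.5] [174 198  13  27  74]
```

View pics/s18.png

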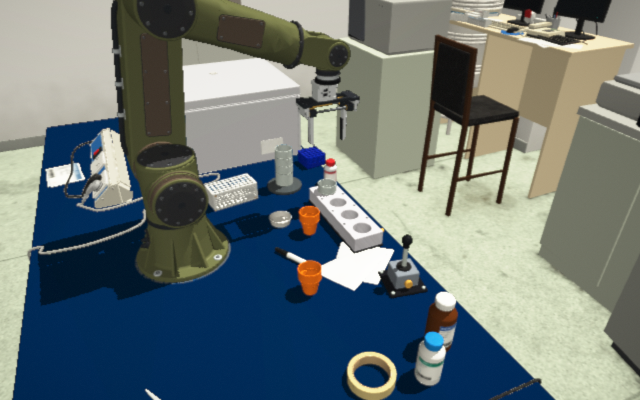

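View pics/w18.png

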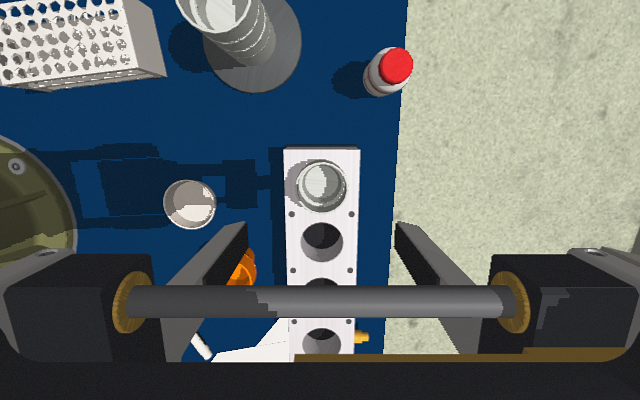

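Emit:
{"fn": "jog_arm", "kwargs": {
  "turn": [
    [0,0.2,0],
    [0,0,0],
    [0,0,0],
    [0,0,0],
    [0,0,0]
  ],
  "dp": [
    [3,0,0.1],
    [4,0,0],
    [4,0,0],
    [3,0,0],
    [0,0,0]
  ],
  "gripper": [0,0,0,0,0]
}}

```text
clock: 32.15
eef_pos: [473.7, 73.6, 79.7]
eef_rot: [0.074, 1.568, 0.095]
wrist_force: [-0.1, -0.3, 1.0]
finger_gap: 94.1
```

```bash
python3 - <<'E'
from h import *
plan([475.8,66,58],np.radians(0.5))
E
```

```text
clk 32.15 pos [473.7  73.6  79.7] jawdir 1.2 tilt [ 0.003  0.    -1.   ] F [-0.1 -0.3  1. ] gap 94.1
turn total [ 0.68  0.16 -0.01] dp cm now-axes [ 2.17 -0.76  0.19] after turn axes [ 2.17 -0.76  0.21]
```

Emit:
{"fn": "jog_arm", "kwargs": {
  "turn": [
    [0.6,0.1,0],
    [0,0,0],
    [0,0,0]
  ],
  "dp": [
    [1,-0.7,0.2],
    [1.1,-0.1,0],
    [0,0,0]
  ],
  "gripper": [0,0,0]
}}

```text
clock: 32.52
eef_pos: [477.2, 66.0, 60.2]
eef_rot: [0.096, 1.566, 0.107]
wrist_force: [0.2, -0.1, 0.8]
finger_gap: 94.1
```

```bash
python3 - <<'E'
from h import *
plan([475.8,66,58],np.radians(0.5))
E
```

```text
clk 32.52 pos [477.2  66.   60.2] jawdir 0.6 tilt [ 0.005  0.001 -1.   ] F [ 0.2 -0.1  0.8] gap 94.1
turn total [ 0.11  0.28 -0.03] dp cm now-axes [ 0.22 -0.   -0.14] after turn axes [ 0.22 -0.   -0.14]
```

Emit:
{"fn": "jog_arm", "kwargs": {
  "turn": [
    [0.1,0.3,0],
    [0,0,0],
    [0,0,0],
    [0,0,0],
    [0,0,0],
    [0,0,0],
    [0,0,0]
  ],
  "dp": [
    [0.2,0,-0.15],
    [0,0,0],
    [0,0,0],
    [0,0,0],
    [0,0,0],
    [0,0,0],
    [0,0,0]
  ],
  "gripper": [0,0,0.5,0.5,0.5,0.5,0.5],
  "grip_force": 20
}}

```text
clock: 33.4
eef_pos: [476.2, 66.1, 59.2]
eef_rot: [0.421, 1.569, 0.429]
wrist_force: [0.7, -0.9, -0.7]
finger_gap: 60.5
```

Emit:
{"fn": "jog_arm", "kwargs": {
  "turn": [
    [0,0,0],
    [0,0,0],
    [0,0,0],
    [0,0,0],
    [0,0,0],
    [0,0,0],
    [0,0,0]
  ],
  "dp": [
    [-1,0,0],
    [-2,0,0],
    [-3,0,0],
    [-4,0,0],
    [-4,0,0],
    [-3,0,0],
    [0,0,0]
  ],
  "gripper": [0.5,0.5,0.5,0.5,0.5,0.5,0.5]
}}

```text
clock: 34.28
eef_pos: [475.2, 66.0, 238.0]
eef_rot: [0.328, 1.569, 0.337]
wrist_force: [-0.0, 0.2, -1.5]
finger_gap: 60.3
```

```bash
python3 - <<'E'
from h import *
plan([391.3,232.5,236],np.radians(0.5)); snap('wrist','w19');snap('top','t19');stand('t19',zr=147)
E
```

```text
clk 34.27 pos [475.2  66.  238. ] jawdir 0.5 tilt [ 0.002  0.001 -1.   ] F [-0.   0.2 -1.5] gap 60.3
turn total [ 0.    0.11 -0.04] dp cm now-axes [ 0.19 16.72 -8.24] after turn axes [ 0.2  16.72 -8.24]
rim (183.5, 210.5) rmm 27.6 [391.3 241.3 147. ] ext mid [391.5 250.7 144.2] [174 198  12  26  75]
```

View pics/w19.png

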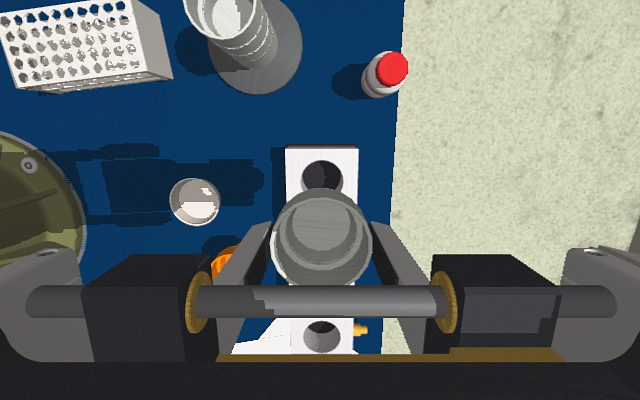

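Emit:
{"fn": "jog_arm", "kwargs": {
  "turn": [
    [0,0,0],
    [0,0,0],
    [0,0,0],
    [0,0,0],
    [0,0,0],
    [0,0,0]
  ],
  "dp": [
    [0,2,-1],
    [0,4,-2],
    [0,5,-2.5],
    [0,4,-2],
    [0,1.5,-0.6],
    [0,0,0]
  ],
  "gripper": [0.5,0.5,0.5,0.5,0.5,0.5]
}}

```text
clock: 35.12
eef_pos: [386.3, 233.5, 226.7]
eef_rot: [-2.891, 1.554, -2.883]
wrist_force: [0.7, 0.2, -0.7]
finger_gap: 59.8
```

```bash
python3 - <<'E'
from h import *
plan([391.3,232.5,220],np.radians(0.5)); snap('wrist','w20');wstand('w20')
E
```

```text
clk 35.12 pos [386.3 233.5 226.7] jawdir 0.4 tilt [-0.016 -0.004 -1.   ] F [ 0.7  0.2 -0.7] gap 59.8
turn total [-0.08 -0.93  0.24] dp cm now-axes [ 0.67 -0.1   0.51] after turn axes [ 0.67 -0.1   0.5 ]
wrist foot [390.5 232.8] 59.8 34
```

View pics/w20.png

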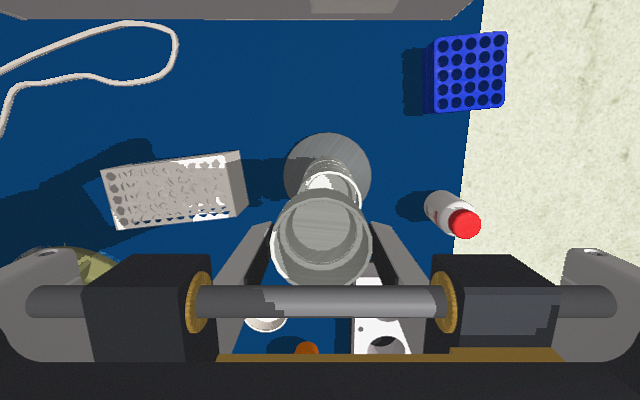

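Stand still at (390.5, 232.8). Seat TCP height for cup 3 ≈ 156.5.

Emit:
{"fn": "jog_arm", "kwargs": {
  "turn": [
    [0,-0.9,0.2],
    [0,0,0],
    [0,0,0]
  ],
  "dp": [
    [0.5,0,0.4],
    [0.5,0,0],
    [0,0,0]
  ],
  "gripper": [0.5,0.5,0.5]
}}

```text
clock: 35.55
eef_pos: [391.3, 231.0, 214.9]
eef_rot: [-2.167, 1.569, -2.163]
wrist_force: [-0.1, 0.4, -0.5]
finger_gap: 60.0
```

```bash
python3 - <<'E'
from h import *
plan([391.2,232.6,157],np.radians(0.5))
E
```

```text
clk 35.55 pos [391.3 231.  214.9] jawdir 0.2 tilt [-0.001 -0.002 -1.   ] F [-0.1  0.4 -0.5] gap 60.0
turn total [-0.28 -0.06  0.09] dp cm now-axes [ 5.79  0.17 -0.  ] after turn axes [ 5.79  0.16 -0.01]
```

Emit:
{"fn": "jog_arm", "kwargs": {
  "turn": [
    [-0.2,0,0],
    [0,0,0],
    [0,0,0]
  ],
  "dp": [
    [0.7,0.15,0],
    [0.8,0,0],
    [0,0,0]
  ],
  "gripper": [0.5,0.5,0.5]
}}

```text
clock: 35.92
eef_pos: [391.4, 232.2, 198.6]
eef_rot: [-2.234, 1.569, -2.227]
wrist_force: [-0.1, -0.5, -0.6]
finger_gap: 60.4
```

```bash
python3 - <<'E'
from h import *
plan([391.2,232.6,157],np.radians(0.5));snap('wrist','w21');wstand('w21')
E
```

```text
clk 35.92 pos [391.4 232.2 198.6] jawdir 0.4 tilt [-0.001 -0.002 -1.   ] F [-0.1 -0.5 -0.6] gap 60.4
turn total [-0.1  -0.08  0.1 ] dp cm now-axes [ 4.16  0.05 -0.02] after turn axes [ 4.16  0.04 -0.02]
wrist foot [390.6 232.8] 59.7 34
```

View pics/w21.png

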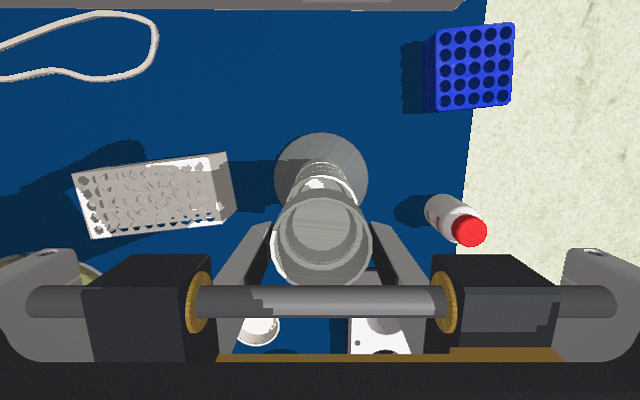

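Emit:
{"fn": "jog_arm", "kwargs": {
  "turn": [
    [0,0,0],
    [0,0,0],
    [0,0,0],
    [0,0,0]
  ],
  "dp": [
    [0.9,0.03,0],
    [0.9,0,0],
    [0.9,0,0],
    [0,0,0]
  ],
  "gripper": [0.5,0.5,0.5,0.5]
}}

```text
clock: 36.48
eef_pos: [391.4, 232.6, 169.9]
eef_rot: [-2.132, 1.569, -2.125]
wrist_force: [0.4, 0.2, -1.9]
finger_gap: 60.3
```

```bash
python3 - <<'E'
from h import *
plan([391.2,232.6,157],np.radians(0.5))
E
```

```text
clk 36.48 pos [391.4 232.6 169.9] jawdir 0.4 tilt [-0.001 -0.002 -1.   ] F [ 0.4  0.2 -1.9] gap 60.3
turn total [-0.09 -0.06  0.09] dp cm now-axes [ 1.29  0.01 -0.02] after turn axes [ 1.29  0.   -0.02]
```

Emit:
{"fn": "jog_arm", "kwargs": {
  "turn": [
    [0,0,0],
    [0,0,0],
    [0,0,0],
    [0,0,0]
  ],
  "dp": [
    [0.5,0,0],
    [0.4,0,0],
    [0.3,0,0],
    [0,0,0]
  ],
  "gripper": [0.5,0.5,0.5,0.5]
}}

```text
clock: 36.98
eef_pos: [391.6, 232.6, 157.4]
eef_rot: [-1.934, 1.569, -1.927]
wrist_force: [-0.3, 0.3, -0.3]
finger_gap: 60.2
```

Emit:
{"fn": "jog_arm", "kwargs": {
  "turn": [
    [0,0,0],
    [0,0,0],
    [0,0,0],
    [0,0,0],
    [0,0,0],
    [0,0,0]
  ],
  "dp": [
    [0,0,0],
    [0,0,0],
    [0,0,0],
    [0,0,0],
    [-3,0,0],
    [-6,0,0]
  ],
  "gripper": [0.4,0.2,0,0,0,0]
}}

```text
clock: 37.72
eef_pos: [390.5, 232.1, 246.7]
eef_rot: [-2.562, 1.563, -2.555]
wrist_force: [0.4, -0.4, 0.9]
finger_gap: 94.0
```

```bash
python3 - <<'E'
from h import *
snap('wrist','w22');snap('scene','s22')
p,d,K,T=load('s22'); cv2.imwrite('pics/s22z.png',cv2.resize(p[100:240,220:400,::-1],None,fx=4,fy=4,interpolation=cv2.INTER_CUBIC))
plan([487,-360,240],np.radians(79.7)); print(manip.read_state()['joints'].round(2))
E
```

```text
clk 37.83 pos [392.8 233.4 252.4] jawdir 0.4 tilt [ 0.005  0.002 -1.   ] F [ 0.2  0.6 -0.5] gap 94.0
turn total [-79.29   0.31   0.13] dp cm now-axes [  1.2  -59.41   8.98] after turn axes [  1.24 -19.88 -56.7 ]
[ 0.46  0.05  1.7  -0.    1.38  0.45]
```

View pics/s22z.png

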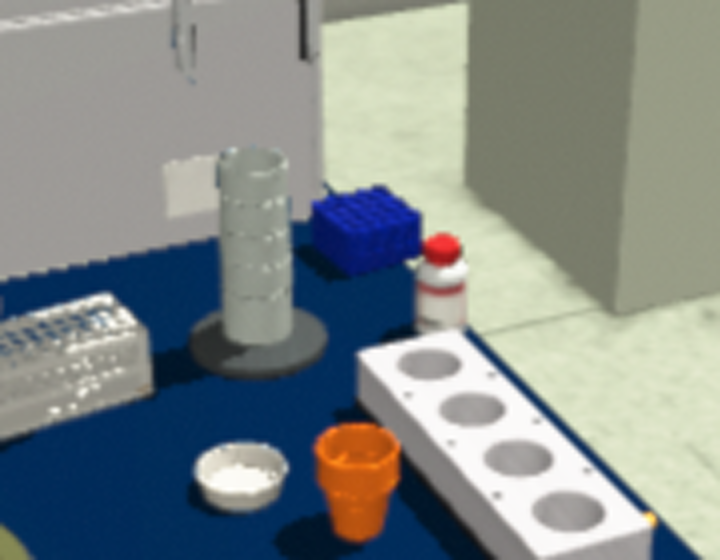

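View pics/w22.png

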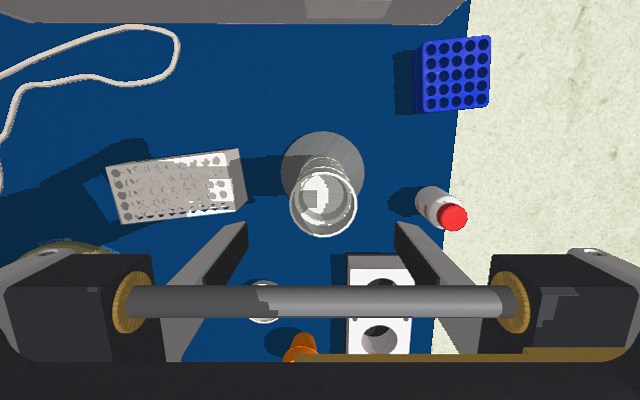

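Emit:
{"fn": "jog_arm", "kwargs": {
  "turn": [
    [0,0.3,0],
    [0,0,0],
    [0,0,0],
    [0,0,0],
    [0,0,0],
    [0,0,0],
    [0,0,0],
    [0,0,0]
  ],
  "dp": [
    [0,-4,1],
    [0,-6,1.2],
    [0,-6,1.2],
    [0,-6,1.2],
    [0,-6,1],
    [0,-6,1],
    [0,-6,1],
    [0,-6,0]
  ],
  "gripper": [0,0,0,0,0,0,0,0]
}}

```text
clock: 38.83
eef_pos: [474.4, -236.2, 249.4]
eef_rot: [0.823, 1.567, 0.837]
wrist_force: [0.1, 0.9, 0.3]
finger_gap: 94.1
```

Emit:
{"fn": "jog_arm", "kwargs": {
  "turn": [
    [-10.6,0,0],
    [-10.6,0,0],
    [-10.6,0,0],
    [-10.6,0,0],
    [-10.6,0,0],
    [-10.6,0,0],
    [-10.6,0,0],
    [0,0,0]
  ],
  "dp": [
    [0,-3,0],
    [0,-3,0],
    [0,0,0],
    [0,0,0],
    [0,0,0],
    [0,0,0],
    [0,0,0],
    [0,0,0]
  ],
  "gripper": [0.2,0.4,0.53,0.53,0.53,0.53,0.53,0.53]
}}

```text
clock: 39.83
eef_pos: [479.1, -302.0, 242.9]
eef_rot: [0.656, 1.565, 1.984]
wrist_force: [0.4, 0.2, 0.8]
finger_gap: 44.2
```

```bash
python3 - <<'E'
from h import *
plan([488,-359,190],np.radians(79.7)); print(manip.read_state()['joints'].round(2))
snap('top','t23'); stand('t23',zr=176)
E
```

```text
clk 39.83 pos [ 479.1 -302.   242.9] jawdir 76.1 tilt [-0.002  0.006 -1.   ] F [0.4 0.2 0.8] gap 44.2
turn total [-3.61  0.28 -0.21] dp cm now-axes [ 5.26 -2.25 -5.34] after turn axes [ 5.29 -1.89 -5.45]
[-0.63  0.31  1.42  0.    1.42 -1.96]
rim (183.8, 209.9) rmm 30.6 [390.1 231.9 176. ] ext mid [391.1 232.8 172.9] [170 196  29  28 157]
foot (204.0, 216.5) 61.910258810353675 [387.5 231.9  10. ] [ 182  192   46   50 1124]
```

Emit:
{"fn": "jog_arm", "kwargs": {
  "turn": [
    [-3.5,0.2,-0.2],
    [0,0,0],
    [0,0,0],
    [0,0,0]
  ],
  "dp": [
    [1,-1,-2.5],
    [1.5,-1,-3],
    [2,0,0],
    [0,0,0]
  ],
  "gripper": [0.53,0.53,0.53,0.53]
}}

```text
clock: 40.38
eef_pos: [487.4, -361.5, 196.1]
eef_rot: [-0.19, 1.569, 1.181]
wrist_force: [0.3, 0.4, 0.0]
finger_gap: 43.9
```

```bash
python3 - <<'E'
from h import *
plan([488,-359,118],np.radians(79.7)); snap('wrist','w24')
E
```

```text
clk 40.38 pos [ 487.4 -361.5  196.1] jawdir 78.6 tilt [ 0.001  0.001 -1.   ] F [0.3 0.4 0. ] gap 43.9
turn total [-1.15  0.08  0.02] dp cm now-axes [ 7.81 -0.01  0.25] after turn axes [ 7.81 -0.02  0.26]
```

View pics/w24.png

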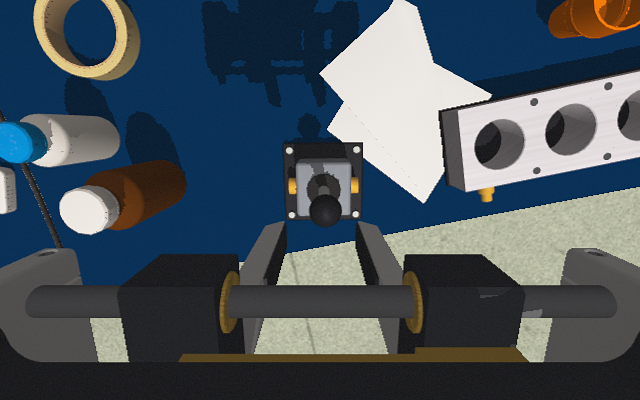

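Emit:
{"fn": "jog_arm", "kwargs": {
  "turn": [
    [-1.1,0,0],
    [0,0,0],
    [0,0,0],
    [0,0,0]
  ],
  "dp": [
    [2.5,0,0.2],
    [2.8,0,0],
    [2.3,0,0],
    [0,0,0]
  ],
  "gripper": [0.53,0.53,0.53,0.53]
}}

```text
clock: 40.92
eef_pos: [490.1, -360.0, 124.7]
eef_rot: [-1.935, 1.562, -0.55]
wrist_force: [0.0, -0.2, 0.4]
finger_gap: 44.2
```

```bash
python3 - <<'E'
from h import *
u=np.array([np.sin(.18),np.cos(.18),0])
plan(np.array([488,-359,118])-57*u,np.radians(79.7))
E
```

```text
clk 40.92 pos [ 490.1 -360.   124.7] jawdir 79.4 tilt [ 0.007 -0.005 -1.   ] F [ 0.  -0.2  0.4] gap 44.2
turn total [-0.34 -0.18  0.46] dp cm now-axes [ 0.68  0.2  -5.63] after turn axes [ 0.67  0.23 -5.64]
```

Emit:
{"fn": "jog_arm", "kwargs": {
  "turn": [
    [0,-0.2,0.4],
    [0,0,0],
    [0,0,0],
    [0,0,0]
  ],
  "dp": [
    [0.6,0.2,-2],
    [0,0,-2],
    [0,0,-1.8],
    [0,0,0]
  ],
  "gripper": [0.53,0.53,0.53,0.53]
}}

```text
clock: 41.42
eef_pos: [477.6, -421.0, 122.2]
eef_rot: [-1.14, 1.566, 0.244]
wrist_force: [-0.1, 8.5, 4.5]
finger_gap: 44.4
```

```bash
python3 - <<'E'
from h import *
u=np.array([np.sin(.18),np.cos(.18),0])
plan(np.array([488,-359,118])-57*u,np.radians(79.7)); snap('wrist','w25')
E
```

```text
clk 41.42 pos [ 477.6 -421.   122.2] jawdir 79.3 tilt [ 0.004  0.001 -1.   ] F [-0.1  8.5  4.5] gap 44.4
turn total [-0.43  0.1   0.23] dp cm now-axes [0.42 0.09 0.58] after turn axes [0.42 0.08 0.59]
```

View pics/w25.png

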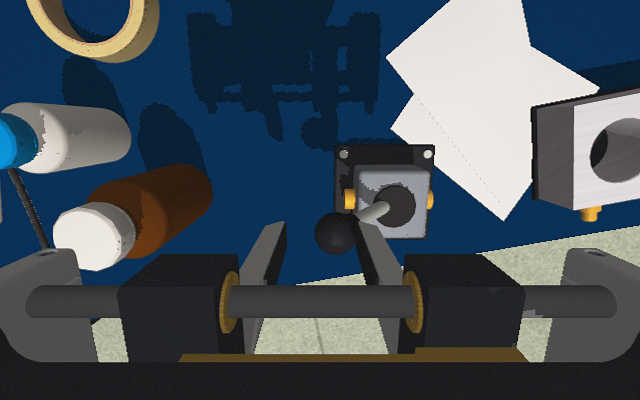

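Emit:
{"fn": "jog_arm", "kwargs": {
  "turn": [
    [0,0,0],
    [0,0,0],
    [0,0,0],
    [0,0,0],
    [0,0,0],
    [0,0,0],
    [0,0,0],
    [0,0,0]
  ],
  "dp": [
    [0,0,0.2],
    [0,0,0],
    [0,0,0],
    [0,0,0],
    [0,0,0],
    [0,0,0],
    [0,0,0],
    [0,0,0]
  ],
  "gripper": [0.53,0.53,0.53,0.53,0.53,0.53,0.53,0.53]
}}

```text
clock: 42.48
eef_pos: [477.5, -420.4, 122.7]
eef_rot: [-1.073, 1.566, 0.31]
wrist_force: [0.2, 4.6, -0.2]
finger_gap: 44.3
```

```bash
python3 - <<'E'
from h import *
u=np.array([np.sin(.18),np.cos(.18),0])
plan(np.array([488,-359,118])-57*u,np.radians(79.7)); snap('wrist','w26')
E
```

```text
clk 42.48 pos [ 477.5 -420.4  122.7] jawdir 79.2 tilt [ 0.004  0.001 -1.   ] F [ 0.2  4.6 -0.2] gap 44.3
turn total [-0.5   0.13  0.24] dp cm now-axes [0.48 0.08 0.53] after turn axes [0.47 0.07 0.53]
```

View pics/w26.png

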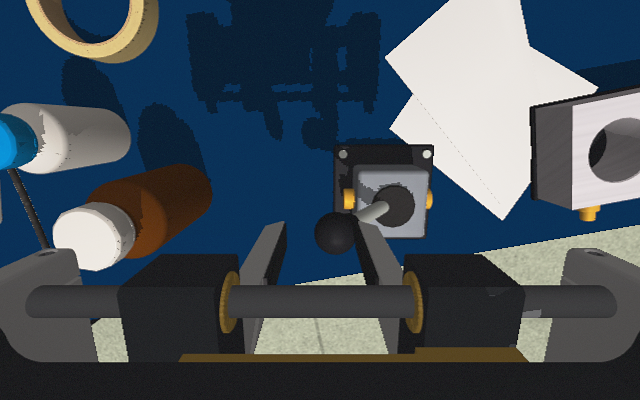

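The lever stays well over to the right (knob at about (336,232)); keep holding.

Emit:
{"fn": "jog_arm", "kwargs": {
  "turn": [
    [0,0,0],
    [0,0,0],
    [0,0,0],
    [0,0,0],
    [0,0,0],
    [0,0,0],
    [0,0,0],
    [0,0,0]
  ],
  "dp": [
    [0,0,0],
    [0,0,0],
    [0,0,-0.1],
    [0,0,0],
    [0,0,0],
    [0,0,-0.1],
    [0,0,0],
    [0,0,0]
  ],
  "gripper": [0.53,0.53,0.53,0.53,0.53,0.53,0.53,0.53]
}}

```text
clock: 43.52
eef_pos: [477.5, -420.8, 122.5]
eef_rot: [-0.498, 1.564, 0.885]
wrist_force: [-0.0, 5.1, -0.8]
finger_gap: 44.2
```

Emit:
{"fn": "jog_arm", "kwargs": {
  "turn": [
    [0,0,0],
    [0,0,0],
    [0,0,0],
    [0,0,0],
    [0,0,0],
    [0,0,0],
    [0,0,0],
    [0,0,0]
  ],
  "dp": [
    [0,0,0],
    [0,0,0],
    [0,0,0],
    [0,0,0],
    [0,0,0],
    [0,0,0],
    [0,0,0],
    [0,0,0]
  ],
  "gripper": [0.53,0.53,0.53,0.53,0.53,0.53,0.53,0.53]
}}

```text
clock: 44.52
eef_pos: [477.5, -420.8, 122.5]
eef_rot: [-0.484, 1.564, 0.899]
wrist_force: [1.1, 4.4, -0.1]
finger_gap: 44.4
```

```bash
python3 - <<'E'
from h import *
plan([488,-359,122],np.radians(79.7)); snap('wrist','w27'); snap('top','t27'); stand('t27',zr=176)
p,d,K,T=load('w27'); u=np.array([np.sin(.18),np.cos(.18),0]); k=plane(336,232,122,K,T); print(k,(k-[488,-359,0])@u)
E
```

```text
clk 44.52 pos [ 477.5 -420.8  122.5] jawdir 79.2 tilt [ 0.004  0.005 -1.   ] F [ 1.1  4.4 -0.1] gap 44.4
turn total [-0.46  0.34  0.18] dp cm now-axes [0.08 0.12 6.27] after turn axes [0.05 0.07 6.27]
rim (183.8, 209.6) rmm 30.7 [390.6 231.9 176. ] ext mid [391.  232.8 173.8] [170 196  29  28 160]
foot (205.5, 226.0) 85.68283693435451 [363.9 227.8  10. ] [ 182  192   46   69 1577]
[ 477.83444953 -411.41951334  122.        ] -53.3925417466488
```

Held over (~0.57–0.6 rad) for over 3 s, stack undisturbed. Return and retract.

Emit:
{"fn": "jog_arm", "kwargs": {
  "turn": [
    [0,0.3,0.2],
    [0,0,0],
    [0,0,0],
    [0,0,0],
    [0,0,0],
    [0,0,0],
    [0,0,0]
  ],
  "dp": [
    [0,0.1,2],
    [0,0,2],
    [0,0,1.8],
    [0,0,0.2],
    [0,0,0],
    [0,0,0],
    [0,0,0]
  ],
  "gripper": [0.53,0.53,0.53,0.2,0,0,0]
}}

```text
clock: 45.5
eef_pos: [488.6, -358.7, 123.5]
eef_rot: [-2.683, 1.567, -1.3]
wrist_force: [-0.2, 0.4, 0.5]
finger_gap: 80.7
```

```bash
python3 - <<'E'
from h import *
plan([488,-359,220],np.radians(79.7)); snap('wrist','w28')
E
```

```text
clk 45.5 pos [ 488.6 -358.7  123.5] jawdir 79.3 tilt [ 0.001 -0.003 -1.   ] F [-0.2  0.4  0.5] gap 80.7
turn total [-0.45 -0.19  0.09] dp cm now-axes [-9.65  0.04 -0.07] after turn axes [-9.65  0.05 -0.04]
```

View pics/w28.png

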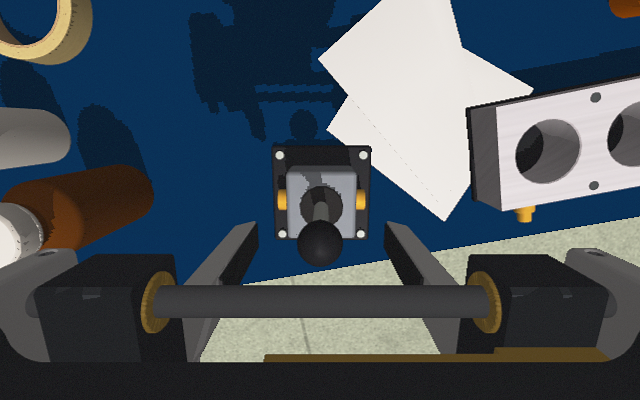

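Emit:
{"fn": "jog_arm", "kwargs": {
  "turn": [
    [0,0,0],
    [0,0,0],
    [0,0,0],
    [0,0,0]
  ],
  "dp": [
    [-3,0,0],
    [-4,0,0],
    [-4,0,0],
    [0,0,0]
  ],
  "gripper": [0,0,0,0]
}}

```text
clock: 46.05
eef_pos: [487.8, -359.3, 235.9]
eef_rot: [-3.077, 1.568, -1.695]
wrist_force: [0.3, -0.1, -0.7]
finger_gap: 93.8
```

```bash
python3 - <<'E'
from h import *
plan([488,-359,220],np.radians(79.7)); snap('wrist','w29'); snap('top','t29'); stand('t29',zr=176)
p,d,K,T=snap('scene','s29'); cv2.imwrite('pics/s29z.png',cv2.resize(p[100:300,220:460,::-1],None,fx=3,fy=3,interpolation=cv2.INTER_CUBIC))
E
```

```text
clk 46.05 pos [ 487.8 -359.3  235.9] jawdir 79.2 tilt [-0.    -0.002 -1.   ] F [ 0.3 -0.1 -0.7] gap 93.8
turn total [-0.55 -0.14  0.01] dp cm now-axes [ 1.59 -0.02  0.04] after turn axes [ 1.59 -0.02  0.03]
rim (183.9, 209.5) rmm 31.1 [390.8 231.6 176. ] ext mid [391.  232.2 173.7] [170 196  29  28 163]
foot (205.0, 226.0) 85.45471539854111 [364.  229.1  10. ] [ 182  192   46   69 1550]
```

View pics/s29z.png

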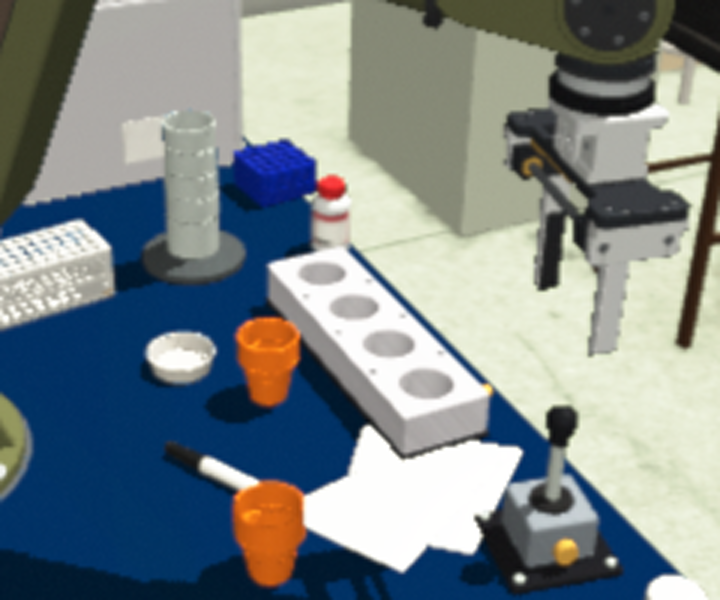

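```bash
python3 - <<'E'
from h import *
for f in ['s1','s29']:
    p,*_=load(f); m=(p.max(2)<60)[228:250,395:418]; a=np.argwhere(m); print(f,len(a),a.mean(0))
order.sign_off()
E
```

```text
s1 88 [13.26136364 11.52272727]
s29 94 [13.42553191 11.58510638]
the job is handed in; nothing more can be done
```

I finished the whole sequence and handed it in after about 46 s of the 210 s allowed. The hand-in reports no verdict, so what follows is from my own checks.

- **Vent:** I pushed the lever left to about 0.5 rad and held it there for a little over 3 s. It then sprang back to the middle with all four cups still in their pockets.
- **Stacking:** I lifted each of the four cups straight up by its collar and nested it upright on the stand.
- **Stand knocked aside:** After the second cup was placed, the stand moved about 9 mm while the arm was away from it. I measured its position again and placed the last two cups to match.
- **Blow-out:** I pushed the lever right to roughly 0.6 rad, close to its stop, and held it for about 3 s. It then sprang back.

**Last checks:**
- **Stack:** The top rim reads about 174–176 mm high where 176 is expected. It is centred within 1–2 mm of the stand's foot, as measured earlier with the wrist camera.
- **Lever:** The knob is at the same pixel position as at the start, within 0.2 px.
- **Surroundings:** The block is empty, the red-capped bottle and the orange cups look undisturbed, and the gripper is open and clear of everything.

**Disagreements:**
- The fingers read about 58 mm on the first cup and about 60 mm on the other three. It still seated normally.
- In the final top view, my foot-circle fit was unreliable because the stack's shadow spoiled it. I relied on the rim position and the earlier wrist-camera measurement of the foot instead.

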